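# Hammer home, tilt bin held at its mark

## Task

Clear the tack hammer off the middle of the counter: lay it in the plywood cradle, its handle fully down in both forked notches with the dark band midway between the forks (head to either end), and let go of it. Then take the galvanised tilting bin by its steel handle bar, swing it forward until its black needle lines up with the small clip on the white quadrant, and finish still holding it there, because it falls back when released. Leave the other things on the counter where they stand.

Things in the scene. Friction and masses are not known exactly. Their poses are not given: they have to be found in the camera images.
- hammer_mid (a point): Tack hammer, loose, flat on the counter, 0.15-0.2 kg. Point: centre of the ash handle at its dark band (26 mm long), 10 mm above the underside. x along the handle to the head, z up. Handle 22 mm wide (y), 20 mm high, from x=-140 to 72 mm. Steel head x=70 to 90 mm, 20 mm high, y=-40 to 40 mm. Balance point about 25 mm from the band towards the head.
- seat (a point): Plywood cradle, fixed; base 120x90x12 mm, two forks 10 mm thick at x=-45 and 45 mm. Point: where the centre of the hammer's band lies when home, 55 mm above the counter; x along the seated handle, z up. Notch floors 10 mm below the point; notches 30 mm wide, sides upright to 14 mm above it, then flared to tips 34 mm above. Open between the forks down to 43 mm below the point.
- pivot (a point): Middle of the tilting bin's hinge axis, 70 mm above the counter, on the fixed steel stand. y is the hinge axis; the bin tilts forward to -x (roughly towards the robot); z up. Stand 168 mm wide, base from x=-50 to 150 mm; white quadrant at y=88 mm, 140 to 160 mm from the axis.
- bar (a point): The bin's steel handle bar (bin_c1): round, 12 mm thick, 114 mm clear along y between legs at y=-63 and 63 mm that go down to the bin's sides. Point at the bar's middle; axes as the pivot frame when upright, turning with the bin. At tilt 0 it lies at x=20, z=155 mm from the pivot, 50 mm above the bin's rim, free before and behind.
- bin (a joint): Tilt of the bin in rad: 0 upright at rest, growing as its top swings forward (a turn about -y of the pivot frame); stop at 1.1. Open galvanised bin 120x130x150 mm, filled with fixed finials, 0.65-0.92 kg. Free hinge: gravity always swings it back to 0; 2 to 4 N at the bar holds it.
- mark (a joint): Angle in rad, on the same scale as the bin's tilt, at which the small dark clip sits on the quadrant (0.4 to 0.75); the clip cannot be moved. The bin is at the mark when joint bin equals joint mark.
- needle_tip (a point): Tip of the thin black needle on the bin's +y side, 97 mm from the middle and 150 mm from the hinge axis; z points along the needle away from the hinge, and it stands upright at tilt 0.
- mark_tip (a point): The clip's point on the quadrant, 97 mm from the middle and 150 mm from the hinge axis; z points radially outward; the clip (10 x 18 mm) reaches 188 mm from the axis. The needle's tip meets this point at the marked angle.
- jaw_mid (a point): Bystander: green balsa dragon jaw, a V of two bars about 170 x 100 mm, 37 mm high with its teeth; point at its middle 11 mm up.
- goblet_mid (a point): Bystander: pewter goblet, 72 mm wide, 125 mm high; point on its axis 60 mm up.
- finial0_mid (a point): Bystander: brass acorn finial, 36 mm wide, 55 mm high; point on its axis 27 mm up.
- finial1_mid (a point): Bystander: a like brass acorn finial, same size and point.
- finial2_mid (a point): Bystander: a like brass acorn finial, same size and point.
- jar_mid (a point): Bystander: amber glass jar with steel cap, 60 mm wide, 70 mm high; point on its axis 35 mm up.

How it is judged:
By the outcome, as a careful person would: the job done as asked, in the order asked, and still so for the second after the job is handed in, while the arm keeps its last pose, push and grip.
It also fails if it takes over 56 s, if anything falls off the work surface, if the arm or the gripper's body presses on something with over 40 N, if the wrist force passes 120 N, or if a joint passes its speed limit or range.

## Robot

A 6-joint arm with a two-finger parallel gripper is mounted at the origin on the work surface. World frame = base frame: x ahead of the robot, y to its left, z up, the work surface at z = 0. Lengths are in m, angles in degrees, forces in N, time in s.
With the tool pointing down it reaches from about 0.3 to 0.75 m from the base axis. Payload 8.5 kg.
Tool frame: the origin (TCP) lies at the very end of the fingers, on their centre line; the grasp point (between the pads) lies 19 mm behind it (env.grip_depth is the z of the grasp point in the tool frame, in m); z points along the fingers, y is the direction in which the jaws open and shut (so a half turn about z gives the same grasp; the last joint's range is limited). The gripper opens to 85 mm and grips with 20 to 120 N. Pads are 22 mm wide; open, the fingers measure 114 mm over their backs; the gripper's body (76 mm by 85 mm) begins 54 mm behind the grasp point. The pads swing forward as they close: fully open they stand 13 mm farther back than shut.
Start: joints at [52.867, 21.807, 74.336, -0, 83.858, -12.336], TCP at [0.231, 0.499, 0.231] pointing down, gripper open.
Joint ranges: [-178.18, 178.18], [-50.72, 133.34], [12.68, 142.11], [-81.47, 261.47], [9.98, 163.14], [-165.26, 165.26]. Speed limits (degrees/s): [136.94, 136.94, 180, 180, 180, 180].

## Interface

Orientations are given as a 3x3 rotation matrix whose columns are the frame's x, y, z axes.
In Python, from rig import env gives the robot as it stands.
- The arm moves only by the tool apply_moves, never from a script. Its argument "plan" is a list of rows, each an object of numbers: "tx", "ty", "tz": the shift along the world's x, y, z in mm; "rx", "ry", "rz": the turn, a rotation vector about the world's x, y, z in rad; "jaw": the opening, from -1 (shut) to 1 (fully open). A call has 1 to 12 rows; each row is the pose to reach, as a shift and turn from the pose measured when the call began; what a row does not reach only later rows make up. A row lasts 1/10 s, in which the tool goes at most 50 mm and 8.59 degrees, less where a joint would pass 70% of its speed; a pose out of reach is approached as far as the arm can. A call with a gripper value outside its range is refused whole. The fingers move at their own pace and stop on an object; "grip_force" is the grip in N (left out, the last holds). Time passes only in rows, so rows that repeat a pose let the fingers close. It gives the time, the measured TCP pose, the force and the opening at its end, in the units of the state.
- env.observe(): the state, without advancing time (a new reading comes with each control period).
- env.get_image(name): name is "scene" or "top" or "wrist"; returns a dict with "image" (480x640x3 uint8, red, green, blue), "intrinsics" (3x3 intrinsics, pixels), "world_from_camera" (4x4, takes a point from camera to world coordinates). Camera axes: x right, y up, looking along -z (the intrinsics and any distortion apply to the point x, -y, -z); pixel columns grow to the right and rows downward; lengths in m; the calibration is good to about 2 mm. A picture is of the moment at which its call begins. There is no depth.
- env.close_job(): hands the job in, once; it reports no verdict.
The state is a dict: "time_s": time; "q": joint angles; "qvel": joint speeds; "joint_efforts": joint torques, N m; "position": TCP position; "tool_rot": TCP orientation; "ft_force": force on the tool from outside, world axes, zero at the start; "wrist_torque": the same for the moment, N m; "grip_width": finger opening in m.
Only numpy, scipy, OpenCV 4.12 (cv2) and the standard library are available. Lean on these libraries where they do the work, as an engineer would, in place of code of your own. Each camera call takes 0.05 s, during which the arm holds its last target.

## Working session

There is one attempt and no reset: what is moved stays moved. The work goes in short steps, Python scripts to look and compute and a tool call to move; the robot and the scene stay as the last step left them, time stands still between calls to the robot, and variables do not carry over. Pictures are saved under pics/ and viewed, and the job is handed in when it is done.

Besides the shell and the picture viewer there is one more tool, called by a JSON object that holds its "op" and its "data", one argument or row to a line. apply_moves: Moves the arm, as the interface text tells. Its arguments: {"type":"object","properties":{"plan":{"type":"array","items":{"type":"object","properties":{"tx":{"type":"number"},"ty":{"type":"number"},"tz":{"type":"number"},"rx":{"type":"number"},"ry":{"type":"number"},"rz":{"type":"number"},"jaw":{"type":"number"}}}},"grip_force":{"type":"number"}},"required":["plan"]}

```bash
ls; mkdir -p pics; cat > h.py <<'E'
import numpy as np, cv2, json
from rig import env
def cap(n,tag):
    d=env.get_image(n); cv2.imwrite(f'pics/{tag}.png',d['image'][:,:,::-1]); 
    np.savez(f'pics/{tag}.npz',K=d['intrinsics'],T=d['world_from_camera'],im=d['image']); return d
def load(tag):
    d=np.load(f'pics/{tag}.npz'); return d['K'],d['T'],d['im']
def ray(tag,u,v):
    K,T,_=load(tag); r=np.linalg.inv(K)@[u,v,1]; r=np.array([r[0],-r[1],-r[2]]); r=T[:3,:3]@r; return T[:3,3],r/np.linalg.norm(r)
def onz(tag,u,v,z):
    o,r=ray(tag,u,v); return o+r*(z-o[2])/r[2]
def proj(tag,p):
    K,T,_=load(tag); q=np.linalg.inv(T)@np.append(p,1); q=K@[q[0],-q[1],-q[2]]; return q[:2]/q[2]
def tri(obs):
    A=np.zeros((3,3));b=np.zeros(3)
    for t,u,v in obs:
        o,r=ray(t,u,v);P=np.eye(3)-np.outer(r,r);A+=P;b+=P@o
    return np.linalg.solve(A,b)
E
python3 - <<'E'
from h import *
for n in('scene','top','wrist'):
    d=cap(n,n+'0'); print(n,{k:(v if k!='image' else 0) for k,v in d.items()})
print(env.observe())
E
```

```text
pics
scene {'image': 0, 'intrinsics': array([[579.3892003 ,   0.        , 319.66732934],
       [  0.        , 579.3892003 , 231.51096198],
       [  0.        ,   0.        ,   1.        ]]), 'world_from_camera': array([[ 0.42083439, -0.60624974,  0.67480343,  1.51697303],
       [ 0.9071102 ,  0.27547033, -0.31822505, -0.44064134],
       [ 0.00703553,  0.74604112,  0.66586271,  1.09609439],
       [ 0.        ,  0.        ,  0.        ,  1.        ]])}
top {'image': 0, 'intrinsics': array([[612.12337575,   0.        , 317.87371298],
       [  0.        , 612.12337575, 244.28358688],
       [  0.        ,   0.        ,   1.        ]]), 'world_from_camera': array([[-1.87750085e-02,  9.96253933e-01, -8.44132722e-02,
         4.11233235e-01],
       [-9.99810230e-01, -1.91465246e-02, -3.59368732e-03,
        -3.44023780e-04],
       [-5.19644592e-03,  8.43297816e-02,  9.96424350e-01,
         1.78136785e+00],
       [ 0.00000000e+00,  0.00000000e+00,  0.00000000e+00,
         1.00000000e+00]])}
wrist {'image': 0, 'intrinsics': array([[383.3769726 ,   0.        , 320.28353365],
       
[... 450 characters left out ...]
57656e-03,
        8.38592909e+01, -1.23366278e+01]), 'qvel': array([ 0.0076953 , -0.07843464, -0.20968295,  0.0466711 , -0.07565919,
       -0.0357774 ]), 'joint_efforts': array([ 1.56402079e-03, -4.48629212e+01, -2.31343174e+01, -1.79762956e-04,
        3.75661228e-03,  6.93708421e-05]), 'position': array([0.23055358, 0.49910003, 0.23085161]), 'tool_rot': array([[-9.07797740e-01,  4.19407695e-01, -6.68907573e-04],
       [ 4.19408171e-01,  9.07797299e-01, -9.22130047e-04],
       [ 2.20484050e-04, -1.11765288e-03, -9.99999351e-01]]), 'ft_force': array([-0.1553369 , -0.01069925,  0.11520632]), 'wrist_torque': array([-0.00632628, -0.00953482,  0.02883667]), 'grip_width': 0.08561044424084108}
```

View pics/scene0.png

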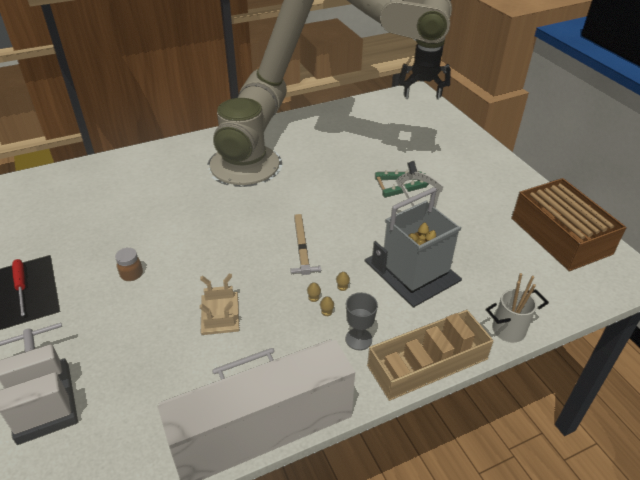

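View pics/top0.png

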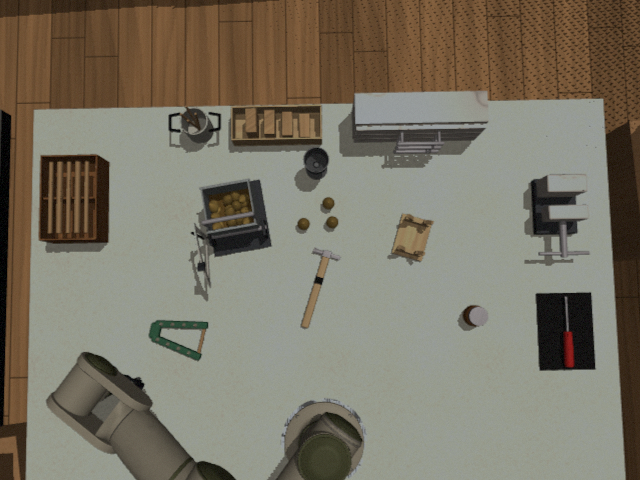

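View pics/wrist0.png

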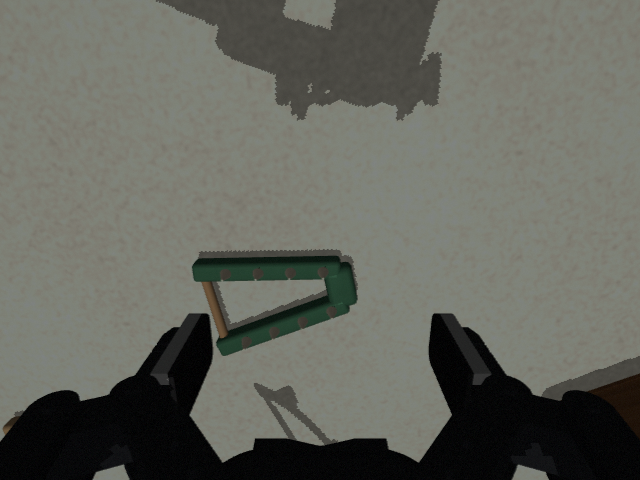

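The three views show the hammer with its band at about (319,281) in the top view, the cradle at (412,237), the bin at (232,210) and the quadrant at (203,262). I'll zoom in for detail.

```bash
python3 - <<'E'
from h import *
_,_,t=load('top0');_,_,s=load('scene0')
def z(im,x0,y0,w,h,k): return cv2.resize(im[y0:y0+h,x0:x0+w,::-1],None,fx=k,fy=k,interpolation=cv2.INTER_CUBIC)
cv2.imwrite('pics/a1.png',z(t,185,170,100,130,4.5)); cv2.imwrite('pics/a2.png',z(t,290,200,150,135,5))
cv2.imwrite('pics/a3.png',z(s,350,150,120,150,4)); cv2.imwrite('pics/a4.png',z(s,190,205,140,140,4))
E
```

```text
(no output)
```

View pics/a1.png

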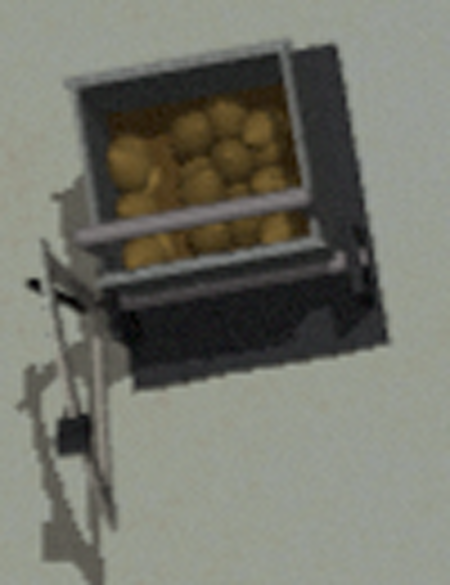

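View pics/a2.png

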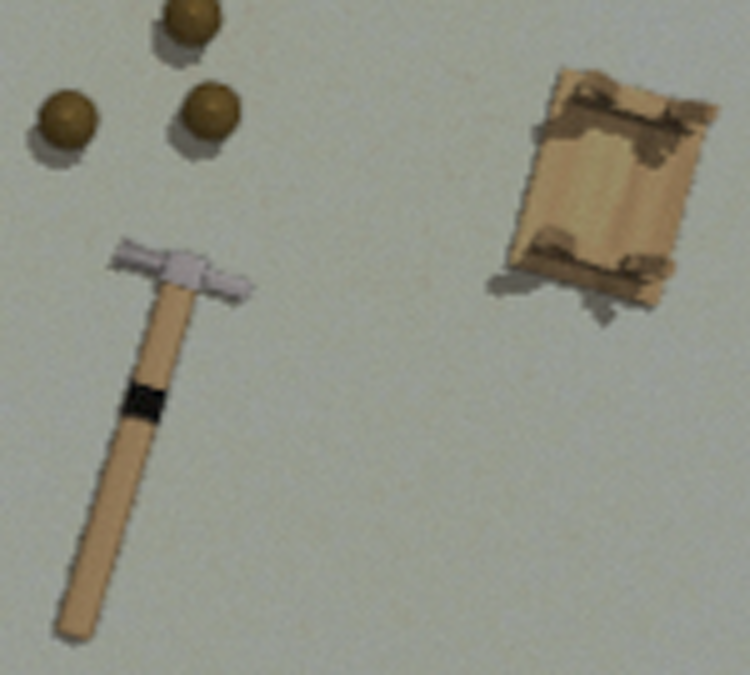

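View pics/a3.png

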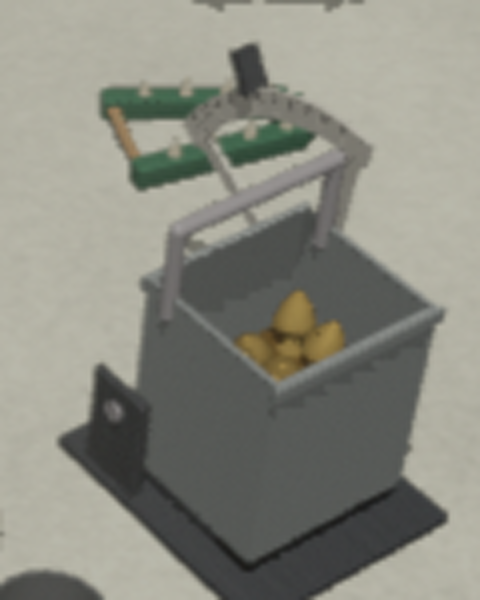

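View pics/a4.png

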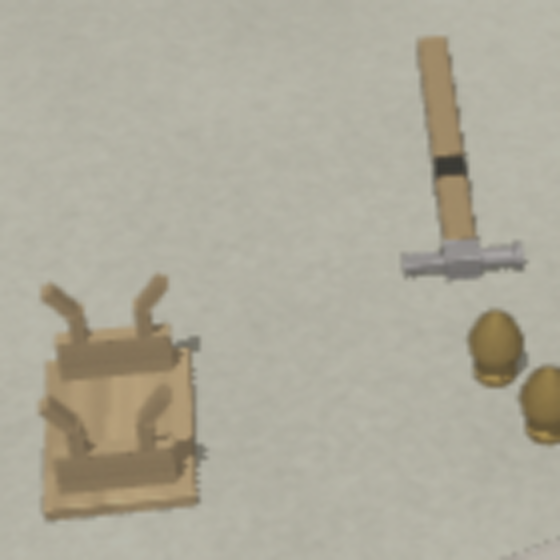

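```bash
python3 - <<'E'
from h import *
np.set_printoptions(precision=4,suppress=True)
def c(x0,y0,k,p): return x0+(p[0]+.5)/k-.5, y0+(p[1]+.5)/k-.5
A1=lambda *p:c(185,170,4.5,p);A2=lambda *p:c(290,200,5,p);A3=lambda *p:c(350,150,4,p);A4=lambda *p:c(190,205,4,p)
# band by mask
def cent(tag,x0,y0,x1,y1,f):
    im=load(tag)[2][y0:y1,x0:x1].astype(int); m=f(im); v,u=np.nonzero(m); return u.mean()+x0,v.mean()+y0,m.sum()
dark=lambda i:i.sum(2)<150
bt=cent('top0',310,272,330,290,dark); bs=cent('scene0',290,235,320,255,dark); print(bt,bs)
print('band top',onz('top0',*bt[:2],.020),'scene',onz('scene0',*bs[:2],.020),'tri',tri([('top0',*bt[:2]),('scene0',*bs[:2])]))
h=onz('top0',*A2(183,268),.02);t=onz('top0',*A2(77,632),.015);print('head',h,'tail',t,np.linalg.norm(h-t),np.degrees(np.arctan2(*(h-t)[1::-1])))
h=onz('scene0',*A4(462,258),.02);t=onz('scene0',*A4(432,40),.02);print('head',h,'tail',t,np.linalg.norm(h-t),np.degrees(np.arctan2(*(h-t)[1::-1])))
print('cradle top corners');C=[onz('top0',*A2(*p),.012) for p in[(562,68),(717,105),(660,307),(510,263)]]
for i in range(4): print(C[i],np.linalg.norm(C[i]-C[i-1]))
print(np.mean(C,0)); d=C[0]+C[1]-C[2]-C[3];print(np.degrees(np.arctan2(d[1],d[0])))
print('cradle scene corners');C=[onz('scene0',*A4(*p),.012) for p in[(46,363),(192,347),(198,497),(45,513)]]
for i in range(4): print(C[i],np.linalg.norm(C[i]-C[i-1]))
print(np.mean(C,0)); d=C[3]+C[2]-C[0]-C[1];print(np.degrees(np.arctan2(d[1],d[0])))
print('bar ends');a=tri([('top0',*A1(84,236)),('scene0',*A3(340,160))]);b=tri([('top0',*A1(308,199)),('scene0',*A3(175,232))]);print(a,b,np.linalg.norm(a-b),(a+b)/2)
cl=tri([('top0',*A1(73,436)),('scene0',*A3(249,70))]);print('clip',cl)
E
```

```text
(np.float64(318.27659574468083), np.float64(279.93617021276594), np.int64(47)) (np.float64(nan), np.float64(nan), np.int64(0))
band top [0.4576 0.0068 0.02  ] scene [nan nan nan] tri [nan nan nan]
head [ 0.5342 -0.0175  0.02  ] tail [0.3268 0.0473 0.015 ] 0.21737921128350096 -17.352421534750736
head [ 0.544  -0.0226  0.02  ] tail [0.3338 0.0466 0.02  ] 0.2212308931618724 -18.209328106305097
cradle top corners
[ 0.6472 -0.2405  0.012 ] 0.11806788533120427
[ 0.6238 -0.3299  0.012 ] 0.09241609070979119
[ 0.5069 -0.2929  0.012 ] 0.12264401804849613
[ 0.534 -0.207  0.012] 0.09013286821589908
[ 0.578  -0.2676  0.012 ]
-17.042459399891637
cradle scene corners
[ 0.5131 -0.2927  0.012 ] 0.11871935792074392
[ 0.5381 -0.2056  0.012 ] 0.09066845140433019
[ 0.6529 -0.2411  0.012 ] 0.1201938947718446
[ 0.6269 -0.3264  0.012 ] 0.08922855485464497
[ 0.5827 -0.2665  0.012 ]
-16.84167926247366
bar ends
[0.607  0.2997 0.2218] [0.6257 0.1715 0.2218] 0.129592148708492 [0.6164 0.2356 0.2218]
clip [0.4928 0.3069 0.2137]<stdin>:7: RuntimeWarning: Mean of empty slice.
  ret = ret.dtype.type(ret / rcount)
```

Top and scene agree to a few mm: the hammer is at about -17.5° yaw, the cradle at about (.58,-.267) with yaw -17°, and the bin yaw is about 8°. The clip is at about 0.57 rad. Next I'll hover over the hammer and refine with the wrist camera.

{"op": "apply_moves", "data": {
  "plan": [
    {"tx": 20,"ty": -41,"tz": 0,"rz": 0.04},
    {"tx": 40,"ty": -83,"tz": 0,"rz": 0.08},
    {"tx": 60,"ty": -124,"tz": 0,"rz": 0.127},
    {"tx": 80,"ty": -166,"tz": 0,"rz": 0.127},
    {"tx": 100,"ty": -207,"tz": 0,"rz": 0.127},
    {"tx": 120,"ty": -249,"tz": 0,"rz": 0.127},
    {"tx": 140,"ty": -290,"tz": 0,"rz": 0.127},
    {"tx": 160,"ty": -332,"tz": 0,"rz": 0.127},
    {"tx": 181,"ty": -373,"tz": 0,"rz": 0.127},
    {"tx": 201,"ty": -415,"tz": 0,"rz": 0.127},
    {"tx": 221,"ty": -456,"tz": 0,"rz": 0.127},
    {"tx": 241,"ty": -497,"tz": -10,"rz": 0.127}
  ]
}}

```text
validation failed for argument at $.pl...
```

```bash
python3 - <<'E'
from h import *
cap('wrist','wrist1'); print(env.observe())
E
```

```text
{'time_s': 0.2, 'q': array([ 5.28647859e+01,  2.18264626e+01,  7.43622573e+01,  1.60829739e-03,
        8.38570254e+01, -1.23363480e+01]), 'qvel': array([-0.14595475, -0.17629409, -0.06735612, -0.03922633,  0.04245452,
        0.07685717]), 'joint_efforts': array([ 1.10285415e-03, -4.48222339e+01, -2.31179649e+01, -2.12078821e-04,
        3.47551249e-03, -3.29745660e-06]), 'position': array([0.23059104, 0.49915245, 0.23098039]), 'tool_rot': array([[-9.07784465e-01,  4.19436658e-01, -5.04245497e-04],
       [ 4.19436914e-01,  9.07784276e-01, -6.19651117e-04],
       [ 1.97841740e-04, -7.74008833e-04, -9.99999681e-01]]), 'ft_force': array([0.26736049, 0.3186299 , 0.23360265]), 'wrist_torque': array([-0.04873273, -0.01193978,  0.02352258]), 'grip_width': 0.08534225798614081}
```

View pics/wrist1.png

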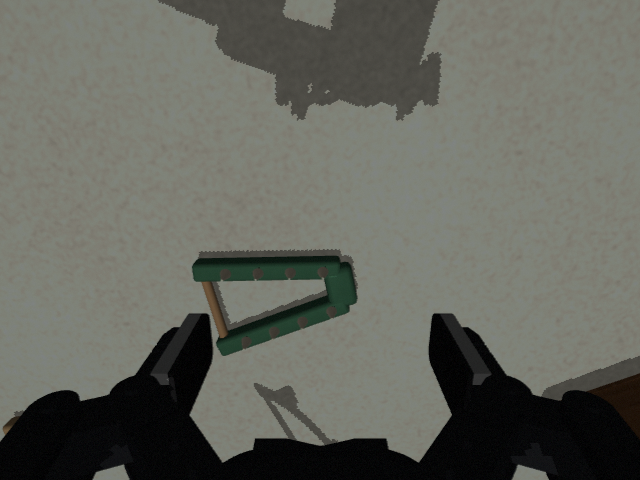

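The move was refused and the arm didn't move. I suspect each row needs every field, so I'll try one full row.

{"op": "apply_moves", "data": {
  "plan": [
    {"tx": 20,"ty": -41,"tz": 0,"rx": 0,"ry": 0,"rz": 0.04,"jaw": 1}
  ]
}}

```text
time_s: 0.3
position: [0.2496, 0.4599, 0.2303]
tool_rot: [[-0.926, 0.378, -0.001], [0.378, 0.926, 0.0], [0.001, -0.0, -1.0]]
ft_force: [2.2, -1.1, 0.7]
grip_width: 0.0856
```

{"op": "apply_moves", "data": {
  "plan": [
    {"tx": 22,"ty": -45,"tz": 0,"rx": 0,"ry": 0,"rz": 0.04,"jaw": 1},
    {"tx": 44,"ty": -91,"tz": 0,"rx": 0,"ry": 0,"rz": 0.083,"jaw": 1},
    {"tx": 66,"ty": -136,"tz": 0,"rx": 0,"ry": 0,"rz": 0.083,"jaw": 1},
    {"tx": 88,"ty": -182,"tz": 0,"rx": 0,"ry": 0,"rz": 0.083,"jaw": 1},
    {"tx": 110,"ty": -227,"tz": 0,"rx": 0,"ry": 0,"rz": 0.083,"jaw": 1},
    {"tx": 132,"ty": -272,"tz": 0,"rx": 0,"ry": 0,"rz": 0.083,"jaw": 1},
    {"tx": 154,"ty": -318,"tz": 0,"rx": 0,"ry": 0,"rz": 0.083,"jaw": 1},
    {"tx": 176,"ty": -363,"tz": 0,"rx": 0,"ry": 0,"rz": 0.083,"jaw": 1},
    {"tx": 198,"ty": -409,"tz": 0,"rx": 0,"ry": 0,"rz": 0.083,"jaw": 1},
    {"tx": 222,"ty": -458,"tz": 0,"rx": 0,"ry": 0,"rz": 0.083,"jaw": 1},
    {"tx": 222,"ty": -458,"tz": 0,"rx": 0,"ry": 0,"rz": 0.083,"jaw": 1}
  ]
}}

```text
time_s: 1.4
position: [0.4732, -0.0022, 0.2299]
tool_rot: [[-0.952, 0.305, -0.001], [0.305, 0.952, -0.001], [0.001, -0.001, -1.0]]
ft_force: [-0.5, 1.3, 0.4]
grip_width: 0.0852
```

```bash
python3 - <<'E'
from h import *
cap('wrist','wrist2'); o=env.observe(); print(o['position'],o['tool_rot'],o['q'])
E
```

```text
[ 0.47278911 -0.0011463   0.22983658] [[-9.52613650e-01  3.04179690e-01 -1.39677773e-03]
 [ 3.04180447e-01  9.52614363e-01 -3.61139672e-04]
 [ 1.22073917e-03 -7.68899054e-04 -9.99998959e-01]] [-1.45065959e+01  1.41547755e+01  8.60562881e+01 -4.07145887e-02
  7.98612338e+01 -8.67905523e+01]
```

View pics/wrist2.png

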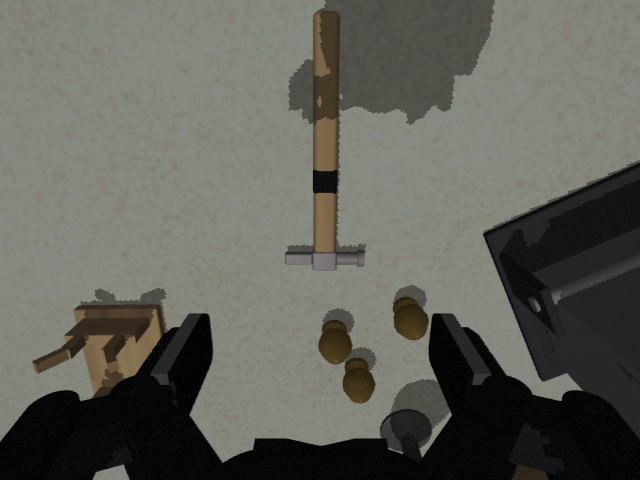

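The wrist view shows the hammer near-vertical, with the band at (325,181), head at (324,260) and tail at (326.5,12). I'll convert those to world positions.

```bash
python3 - <<'E'
from h import *
np.set_printoptions(precision=4,suppress=True)
im=load('wrist2')[2][165:200,305:345].astype(int); m=im.sum(2)<110; m8=m.astype(np.uint8)
v,u=np.nonzero(m);print(m.sum(),u.min()+305,u.max()+305,v.min()+165,v.max()+165); bc=((u.min()+u.max())/2+305,(v.min()+v.max())/2+165)
b=onz('wrist2',*bc,.02);print('band',bc,b)
h=onz('wrist2',324,258,.02);t=onz('wrist2',327,14,.02);print(h,t,np.linalg.norm(h-t),np.linalg.norm(h-b),np.degrees(np.arctan2(*(h-t)[1::-1])))
d=(h-t)/np.linalg.norm(h-t); print('grasp',b+d*.015)
print('scene band', onz('scene0',302.2,246,.02))
K,T,_=load('wrist2'); o=env.observe(); print('cam in tool',o['tool_rot'].T@(T[:3,3]-o['position']))
# cradle corners near
E
```

```text
531 313 336 170 193
band (np.float64(324.5), np.float64(181.5)) [0.4572 0.0072 0.02  ]
[ 0.5296 -0.0162  0.02  ] [0.3277 0.0502 0.02  ] 0.21250808536807292 0.0761492893137 -18.20330521803623
grasp [0.4714 0.0026 0.02  ]
scene band [0.4604 0.0057 0.02  ]
cam in tool [ 0.0838 -0.0002 -0.1419]
```

{"op": "apply_moves", "data": {
  "plan": [
    {"tx": -1,"ty": 4,"tz": -48,"rx": 0,"ry": 0,"rz": -0.008,"jaw": 1},
    {"tx": -1,"ty": 4,"tz": -96,"rx": 0,"ry": 0,"rz": -0.008,"jaw": 1},
    {"tx": -1,"ty": 4,"tz": -144,"rx": 0,"ry": 0,"rz": -0.008,"jaw": 0.5},
    {"tx": -1,"ty": 4,"tz": -185,"rx": 0,"ry": 0,"rz": -0.008,"jaw": 0.2},
    {"tx": -1,"ty": 4,"tz": -210,"rx": 0,"ry": 0,"rz": -0.008,"jaw": 0.2},
    {"tx": -1,"ty": 4,"tz": -221,"rx": 0,"ry": 0,"rz": -0.008,"jaw": 0.2},
    {"tx": -1,"ty": 4,"tz": -226,"rx": 0,"ry": 0,"rz": -0.008,"jaw": 0.2},
    {"tx": -1,"ty": 4,"tz": -226,"rx": 0,"ry": 0,"rz": -0.008,"jaw": 0.2}
  ],
  "grip_force": 40
}}

```text
time_s: 2.25
position: [0.4721, 0.0032, 0.0044]
tool_rot: [[-0.95, 0.311, -0.001], [0.311, 0.95, -0.001], [0.0, -0.001, -1.0]]
ft_force: [-0.6, -1.0, -0.0]
grip_width: 0.0515
```

{"op": "apply_moves", "data": {
  "plan": [
    {"tx": 0,"ty": 0,"tz": -1,"rx": 0,"ry": 0,"rz": 0,"jaw": -1},
    {"tx": 0,"ty": 0,"tz": -1,"rx": 0,"ry": 0,"rz": 0,"jaw": -1},
    {"tx": 0,"ty": 0,"tz": -1,"rx": 0,"ry": 0,"rz": 0,"jaw": -1},
    {"tx": 0,"ty": 0,"tz": -1,"rx": 0,"ry": 0,"rz": 0,"jaw": -1},
    {"tx": 0,"ty": 0,"tz": -1,"rx": 0,"ry": 0,"rz": 0,"jaw": -1}
  ],
  "grip_force": 50
}}

```text
time_s: 2.75
position: [0.4726, 0.0032, 0.0045]
tool_rot: [[-0.95, 0.311, 0.002], [0.311, 0.95, -0.001], [-0.002, -0.0, -1.0]]
ft_force: [-1.4, 1.1, 6.7]
grip_width: 0.0209
```

{"op": "apply_moves", "data": {
  "plan": [
    {"tx": 0,"ty": 0,"tz": 40,"rx": 0,"ry": 0,"rz": 0,"jaw": -1},
    {"tx": 0,"ty": 0,"tz": 90,"rx": 0,"ry": 0,"rz": 0,"jaw": -1},
    {"tx": 0,"ty": -15,"tz": 136,"rx": 0,"ry": 0,"rz": 0,"jaw": -1},
    {"tx": 0,"ty": -40,"tz": 178,"rx": 0,"ry": 0,"rz": 0,"jaw": -1},
    {"tx": 0,"ty": -75,"tz": 205,"rx": 0,"ry": 0,"rz": 0,"jaw": -1},
    {"tx": 0,"ty": -115,"tz": 225,"rx": 0,"ry": 0,"rz": 0,"jaw": -1},
    {"tx": 0,"ty": -145,"tz": 225,"rx": 0,"ry": 0,"rz": 0,"jaw": -1},
    {"tx": 0,"ty": -145,"tz": 225,"rx": 0,"ry": 0,"rz": 0,"jaw": -1}
  ],
  "grip_force": 50
}}

```text
time_s: 3.55
position: [0.4725, -0.1449, 0.2303]
tool_rot: [[-0.949, 0.315, 0.003], [0.315, 0.949, -0.003], [-0.004, -0.002, -1.0]]
ft_force: [-0.2, 0.3, -3.0]
grip_width: 0.0208
```

```bash
python3 - <<'E'
from h import *
cap('wrist','wrist3'); o=env.observe(); print(o['position'],o['tool_rot'],o['ft_force'],o['grip_width'])
E
```

```text
[ 0.47221973 -0.14307449  0.22980513] [[-9.49481198e-01  3.13818259e-01  1.88541206e-03]
 [ 3.13816638e-01  9.49482958e-01 -1.10910498e-03]
 [-2.13822402e-03 -4.61400648e-04 -9.99997608e-01]] [ 0.37282428  0.42918463 -1.69457488] 0.020749320283609336
```

View pics/wrist3.png

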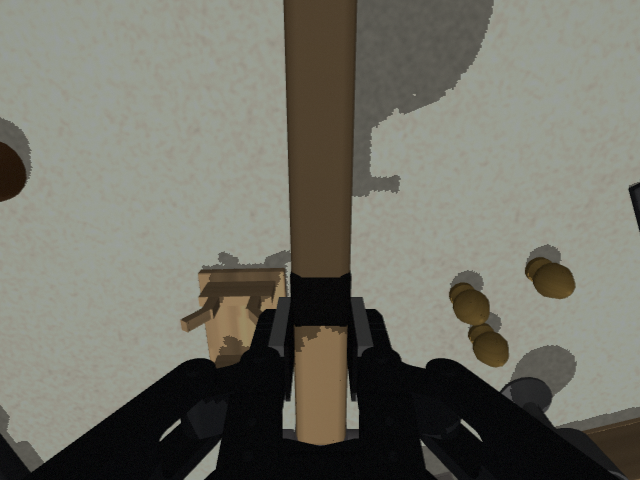

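The hammer is held level and aligned, with the band at (321,300). The cradle at (240,310) is partly hidden by the left finger, so I'll back off for a clear view.

{"op": "apply_moves", "data": {
  "plan": [
    {"tx": -40,"ty": 25,"tz": 0,"rx": 0,"ry": 0,"rz": 0,"jaw": -1},
    {"tx": -80,"ty": 50,"tz": 0,"rx": 0,"ry": 0,"rz": 0,"jaw": -1},
    {"tx": -80,"ty": 50,"tz": 0,"rx": 0,"ry": 0,"rz": 0,"jaw": -1},
    {"tx": -80,"ty": 50,"tz": 0,"rx": 0,"ry": 0,"rz": 0,"jaw": -1}
  ],
  "grip_force": 50
}}

```text
time_s: 4.0
position: [0.3916, -0.0919, 0.2303]
tool_rot: [[-0.95, 0.313, 0.003], [0.313, 0.95, -0.001], [-0.003, -0.0, -1.0]]
ft_force: [1.0, -0.1, -1.6]
grip_width: 0.021
```

```bash
python3 - <<'E'
from h import *
cap('wrist','wrist4'); o=env.observe(); print(o['position'],o['tool_rot'])
_,_,w=load('wrist4')
cv2.imwrite('pics/w4.png',cv2.resize(w[180:320,90:300,::-1],None,fx=3.8,fy=3.8,interpolation=cv2.INTER_CUBIC))
E
```

```text
[ 0.39237993 -0.09255935  0.23023038] [[-9.49755502e-01  3.12978800e-01  2.95911491e-03]
 [ 3.12975278e-01  9.49759928e-01 -1.59853550e-03]
 [-3.31075648e-03 -5.92088073e-04 -9.99994344e-01]]
```

View pics/wrist4.png

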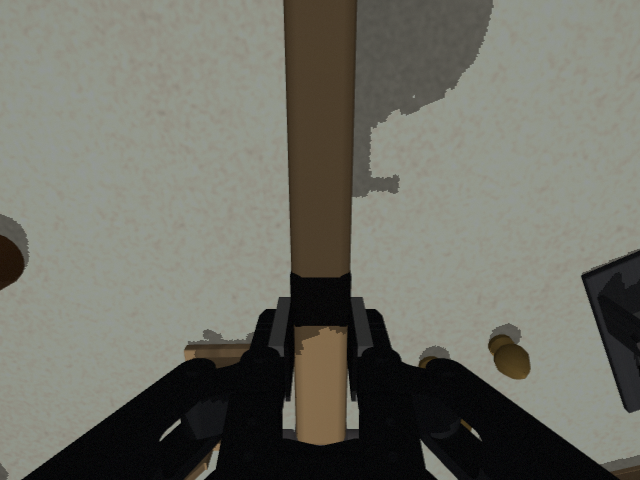

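View pics/w4.png

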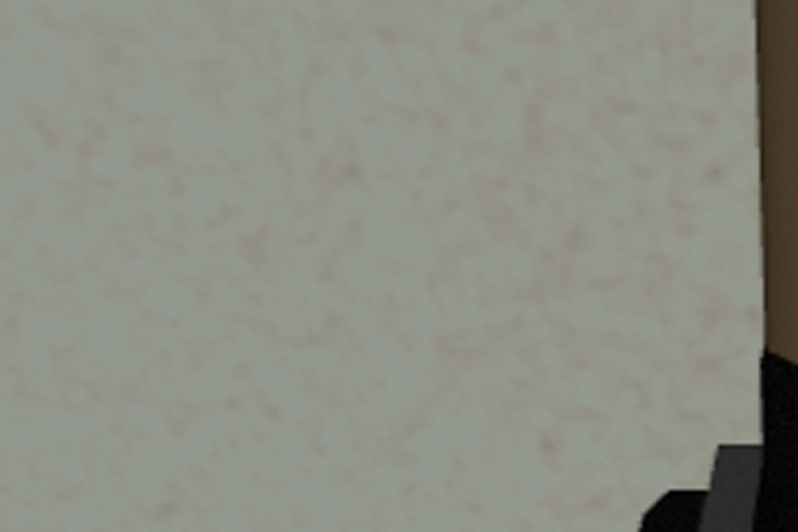

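I went the wrong way, because the camera looks at the robot side. I'll move forward instead.

{"op": "apply_moves", "data": {
  "plan": [
    {"tx": 48,"ty": -10,"tz": 0,"rx": 0,"ry": 0,"rz": 0,"jaw": -1},
    {"tx": 95,"ty": -20,"tz": 0,"rx": 0,"ry": 0,"rz": 0,"jaw": -1},
    {"tx": 142,"ty": -30,"tz": 0,"rx": 0,"ry": 0,"rz": 0,"jaw": -1},
    {"tx": 185,"ty": -40,"tz": 0,"rx": 0,"ry": 0,"rz": 0,"jaw": -1},
    {"tx": 208,"ty": -47,"tz": 0,"rx": 0,"ry": 0,"rz": 0,"jaw": -1},
    {"tx": 208,"ty": -47,"tz": 0,"rx": 0,"ry": 0,"rz": 0,"jaw": -1},
    {"tx": 208,"ty": -47,"tz": 0,"rx": 0,"ry": 0,"rz": 0,"jaw": -1}
  ],
  "grip_force": 50
}}

```text
time_s: 4.75
position: [0.6007, -0.1394, 0.2292]
tool_rot: [[-0.95, 0.313, 0.002], [0.313, 0.95, -0.001], [-0.002, -0.0, -1.0]]
ft_force: [-0.7, -0.3, -2.2]
grip_width: 0.0207
```

```bash
python3 - <<'E'
from h import *
cap('wrist','wrist5'); o=env.observe(); print(o['position'],o['tool_rot'])
_,_,w=load('wrist5')
cv2.imwrite('pics/w5.png',cv2.resize(w[120:320,90:300,::-1],None,fx=3,fy=3,interpolation=cv2.INTER_CUBIC))
E
```

```text
[ 0.60019918 -0.13931671  0.22973856] [[-9.49818463e-01  3.12795632e-01  1.94446725e-03]
 [ 3.12793996e-01  9.49820351e-01 -1.10271247e-03]
 [-2.19181821e-03 -4.39158978e-04 -9.99997502e-01]]
```

View pics/wrist5.png

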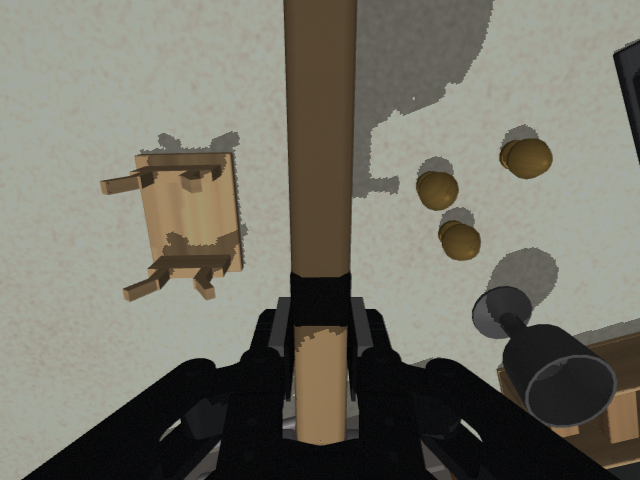

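View pics/w5.png

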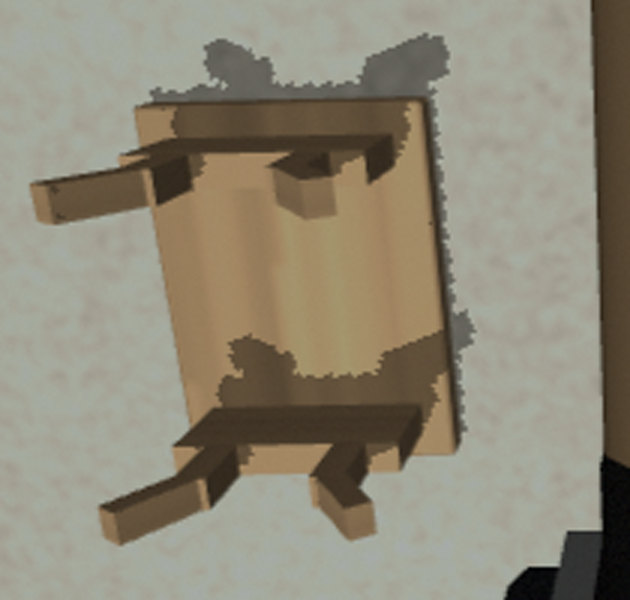

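```bash
python3 - <<'E'
from h import *
np.set_printoptions(precision=4,suppress=True)
W=lambda x,y:(90+(x+.5)/3-.5,120+(y+.5)/3-.5)
P={n:onz('wrist5',*W(*p),.012) for n,p in dict(TL=(137,105),TR=(427,102),BR=(452,453)).items()}
for n in P: print(n,P[n])
print('w',np.linalg.norm(P['TL']-P['TR']),'l',np.linalg.norm(P['BR']-P['TR']),'centre',(P['TL']+P['BR'])/2)
d=P['BR']-P['TR'];e=P['TL']-P['TR'];print('yaw',np.degrees(np.arctan2(d[1],d[0])),np.degrees(np.arctan2(e[1],e[0]))+90)
# notch tips in wrist5: left prong/right prong tip end faces midpoints
for l,r in(((40,203),(305,190)),((110,525),(362,520))):
    a=onz('wrist5',*W(*l),.085);b=onz('wrist5',*W(*r),.085);print('tips',a,b,np.linalg.norm(a-b),(a+b)/2)
A4=lambda x,y:(190+(x+.5)/4-.5,205+(y+.5)/4-.5)
for l,r in(((47,292),(160,283)),((45,406),(163,394))):
    a=onz('scene0',*A4(*l),.085);b=onz('scene0',*A4(*r),.085);print('stips',a,b,np.linalg.norm(a-b),(a+b)/2)
# band in hand (z=handle top approx)
o=env.observe();z=o['position'][2]-.0045+.020
for tag in('wrist5',):
    b1=onz(tag,321,275,z);b2=onz(tag,321,325,z);print(b1,b2,o['tool_rot'].T@(b1-o['position']),o['tool_rot'].T@(b2-o['position']))
E
```

```text
TL [ 0.5083 -0.2882  0.012 ]
TR [ 0.5353 -0.2032  0.012 ]
BR [ 0.6469 -0.2403  0.012 ]
w 0.08923218463587963 l 0.11757555191286728 centre [ 0.5776 -0.2643  0.012 ]
yaw -18.37932600699389 -17.623605732491697
tips [ 0.525  -0.2869  0.085 ] [ 0.5428 -0.2221  0.085 ] 0.06719022167368342 [ 0.5339 -0.2545  0.085 ]
tips [ 0.6118 -0.3127  0.085 ] [ 0.6322 -0.2456  0.085 ] 0.07011678257056046 [ 0.622  -0.2791  0.085 ]
stips [ 0.5256 -0.2861  0.085 ] [ 0.5466 -0.2221  0.085 ] 0.06734399940447605 [ 0.5361 -0.2541  0.085 ]
stips [ 0.6123 -0.3125  0.085 ] [ 0.6317 -0.2484  0.085 ] 0.06697499345957739 [ 0.622  -0.2804  0.085 ]
[ 0.5753 -0.1303  0.2452] [ 0.5949 -0.1367  0.2452] [ 0.0264  0.0008 -0.0156] [ 0.0058  0.0008 -0.0155]
```

The estimates agree: cradle centre at about (.578,-.2665), yaw about -17.2°, band 15.5 mm behind the TCP. Now moving over the cradle.

{"op": "apply_moves", "data": {
  "plan": [
    {"tx": -3,"ty": -42,"tz": -10,"rx": 0,"ry": 0,"rz": 0.018,"jaw": -1},
    {"tx": -6,"ty": -84,"tz": -30,"rx": 0,"ry": 0,"rz": 0.018,"jaw": -1},
    {"tx": -7.5,"ty": -120,"tz": -55,"rx": 0,"ry": 0,"rz": 0.018,"jaw": -1},
    {"tx": -7.5,"ty": -132.5,"tz": -80,"rx": 0,"ry": 0,"rz": 0.018,"jaw": -1},
    {"tx": -7.5,"ty": -132.5,"tz": -100,"rx": 0,"ry": 0,"rz": 0.018,"jaw": -1},
    {"tx": -7.5,"ty": -132.5,"tz": -125,"rx": 0,"ry": 0,"rz": 0.018,"jaw": -1},
    {"tx": -7.5,"ty": -132.5,"tz": -125,"rx": 0,"ry": 0,"rz": 0.018,"jaw": -1},
    {"tx": -7.5,"ty": -132.5,"tz": -125,"rx": 0,"ry": 0,"rz": 0.018,"jaw": -1}
  ],
  "grip_force": 50
}}

```text
time_s: 5.6
position: [0.5926, -0.2717, 0.1058]
tool_rot: [[-0.955, 0.296, 0.002], [0.296, 0.955, -0.001], [-0.003, -0.001, -1.0]]
ft_force: [0.5, -0.6, -1.5]
grip_width: 0.0208
```

```bash
python3 - <<'E'
from h import *
cap('scene','scene6');cap('wrist','wrist6'); o=env.observe(); print(o['position'],o['tool_rot'])
_,_,w=load('scene6')
cv2.imwrite('pics/s6.png',cv2.resize(w[180:340,150:300,::-1],None,fx=3.6,fy=3.6,interpolation=cv2.INTER_CUBIC))
E
```

```text
[ 0.59324455 -0.27195653  0.10671807] [[-0.95538109  0.29534249  0.00444905]
 [ 0.29533235  0.95539048 -0.00280012]
 [-0.00507757 -0.00136123 -0.99998618]]
```

View pics/s6.png

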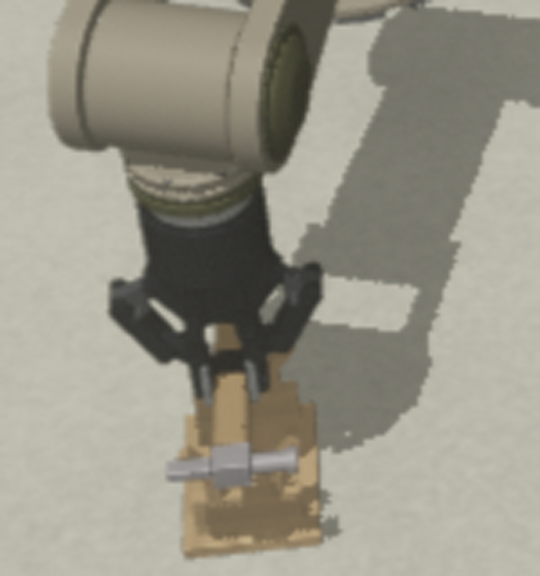

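View pics/wrist6.png

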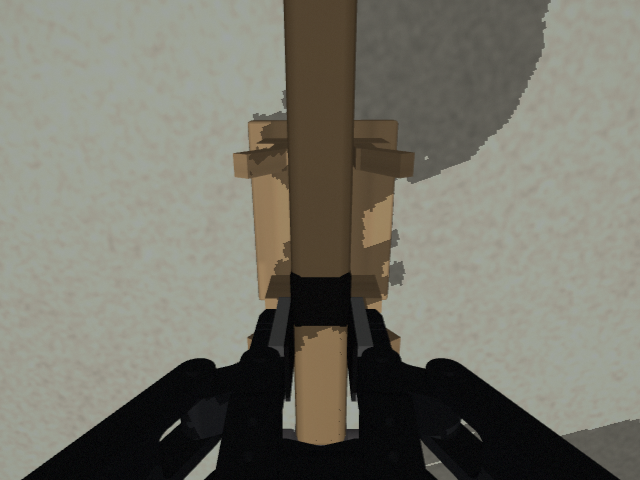

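The wrist view shows the handle centred between the near-fork prong tips (234/414) to about 1 mm, so I'll shift +1 mm in y and lower.

{"op": "apply_moves", "data": {
  "plan": [
    {"tx": -0.5,"ty": 1,"tz": -14,"rx": 0,"ry": 0,"rz": 0,"jaw": -1},
    {"tx": -0.5,"ty": 1,"tz": -28,"rx": 0,"ry": 0,"rz": 0,"jaw": -1},
    {"tx": -0.5,"ty": 1,"tz": -42,"rx": 0,"ry": 0,"rz": 0,"jaw": -1},
    {"tx": -0.5,"ty": 1,"tz": -51,"rx": 0,"ry": 0,"rz": 0,"jaw": -1},
    {"tx": -0.5,"ty": 1,"tz": -55,"rx": 0,"ry": 0,"rz": 0,"jaw": -1},
    {"tx": -0.5,"ty": 1,"tz": -55,"rx": 0,"ry": 0,"rz": 0,"jaw": -1}
  ],
  "grip_force": 50
}}

```text
time_s: 6.3
position: [0.5926, -0.2709, 0.0511]
tool_rot: [[-0.955, 0.296, 0.004], [0.295, 0.955, -0.002], [-0.004, -0.001, -1.0]]
ft_force: [-0.2, 0.3, -1.5]
grip_width: 0.0206
```

{"op": "apply_moves", "data": {
  "plan": [
    {"tx": 0,"ty": 0,"tz": -1,"rx": 0,"ry": 0,"rz": 0,"jaw": -1},
    {"tx": 0,"ty": 0,"tz": -2,"rx": 0,"ry": 0,"rz": 0,"jaw": -1},
    {"tx": 0,"ty": 0,"tz": -2,"rx": 0,"ry": 0,"rz": 0,"jaw": -1}
  ],
  "grip_force": 50
}}

```text
time_s: 6.6
position: [0.5928, -0.2711, 0.0496]
tool_rot: [[-0.955, 0.295, 0.004], [0.295, 0.955, -0.003], [-0.005, -0.001, -1.0]]
ft_force: [-0.2, 0.0, -1.1]
grip_width: 0.0205
```

```bash
python3 - <<'E'
from h import *
cap('scene','scene7');cap('wrist','wrist7'); o=env.observe(); print(o['position'],o['tool_rot'],o['ft_force'])
_,_,w=load('scene7')
cv2.imwrite('pics/s7.png',cv2.resize(w[200:340,160:280,::-1],None,fx=4.2,fy=4.2,interpolation=cv2.INTER_CUBIC))
E
```

```text
[ 0.59284378 -0.27110741  0.04958337] [[-0.955338    0.29548111  0.00449564]
 [ 0.29547077  0.95534759 -0.00282951]
 [-0.00513097 -0.00137481 -0.99998589]] [ 0.38107018  0.03225572 -0.25378816]
```

View pics/s7.png

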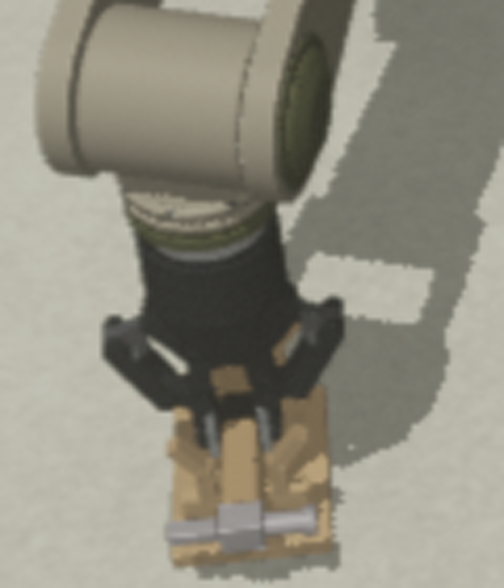

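View pics/wrist7.png

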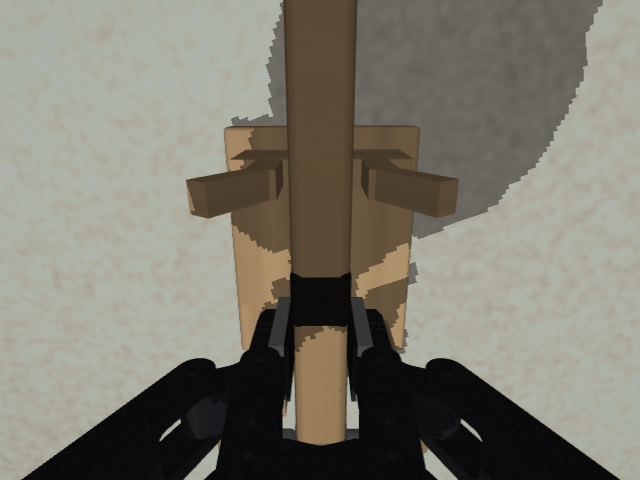

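The handle lies between the prongs in both views. I'll lower until contact.

{"op": "apply_moves", "data": {
  "plan": [
    {"tx": 0,"ty": 0,"tz": -1,"rx": 0,"ry": 0,"rz": 0,"jaw": -1},
    {"tx": 0,"ty": 0,"tz": -1,"rx": 0,"ry": 0,"rz": 0,"jaw": -1}
  ],
  "grip_force": 50
}}

```text
time_s: 6.9
position: [0.5929, -0.2711, 0.0495]
tool_rot: [[-0.955, 0.295, 0.005], [0.295, 0.955, -0.003], [-0.006, -0.002, -1.0]]
ft_force: [-2.2, 0.7, 5.3]
grip_width: 0.0208
```

Contact came at z=0.0495 as predicted (5 N up). Releasing and lifting straight up.

{"op": "apply_moves", "data": {
  "plan": [
    {"tx": 0,"ty": 0,"tz": 0,"rx": 0,"ry": 0,"rz": 0,"jaw": 0.1},
    {"tx": 0,"ty": 0,"tz": 0,"rx": 0,"ry": 0,"rz": 0,"jaw": 0.1},
    {"tx": 0,"ty": 0,"tz": 0,"rx": 0,"ry": 0,"rz": 0,"jaw": 0.1},
    {"tx": 0,"ty": 0,"tz": 15,"rx": 0,"ry": 0,"rz": 0,"jaw": 0.1},
    {"tx": 0,"ty": 0,"tz": 45,"rx": 0,"ry": 0,"rz": 0,"jaw": 0.1},
    {"tx": 0,"ty": 0,"tz": 90,"rx": 0,"ry": 0,"rz": 0,"jaw": 0.1},
    {"tx": 0,"ty": 0,"tz": 135,"rx": 0,"ry": 0,"rz": 0,"jaw": 0.1},
    {"tx": 0,"ty": 0,"tz": 185,"rx": 0,"ry": 0,"rz": 0,"jaw": 0.1},
    {"tx": 0,"ty": 0,"tz": 185,"rx": 0,"ry": 0,"rz": 0,"jaw": 0.1}
  ],
  "grip_force": 50
}}

```text
time_s: 7.8
position: [0.5946, -0.2721, 0.2423]
tool_rot: [[-0.955, 0.295, 0.016], [0.295, 0.955, -0.011], [-0.019, -0.006, -1.0]]
ft_force: [-0.5, 0.1, 0.5]
grip_width: 0.047
```

```bash
python3 - <<'E'
from h import *
cap('scene','scene8');cap('wrist','wrist8'); o=env.observe(); print(o['position'],o['tool_rot'],o['ft_force'])
_,_,w=load('scene8')
cv2.imwrite('pics/s8.png',cv2.resize(w[200:340,160:280,::-1],None,fx=4.2,fy=4.2,interpolation=cv2.INTER_CUBIC))
E
```

```text
[ 0.59299838 -0.27115352  0.23531364] [[-0.95536419  0.29535747  0.00657458]
 [ 0.2953334   0.95538415 -0.00439386]
 [-0.00757901 -0.00225604 -0.99996873]] [-0.35862716 -0.24266072 -1.1759726 ]
```

View pics/s8.png

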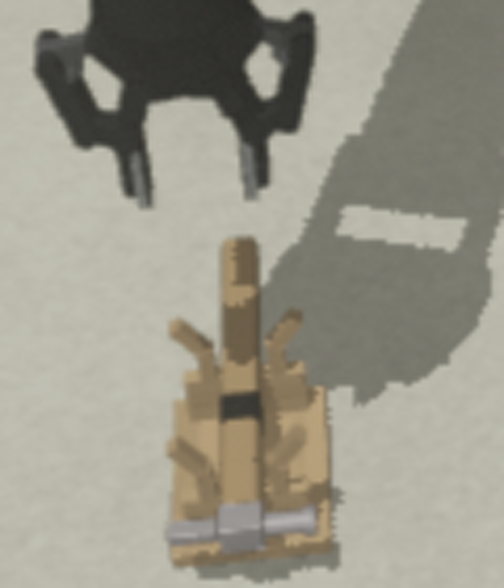

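View pics/wrist8.png

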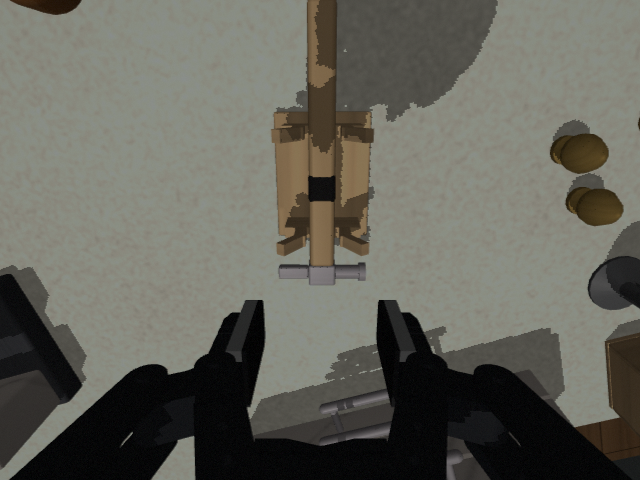

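Hammer seated: band at (322,189), symmetric between prongs. I'll check the midway position numerically.

```bash
python3 - <<'E'
from h import *
np.set_printoptions(precision=4,suppress=True)
t='wrist8'; b=onz(t,321.7,188.5,.065);print('band',b)
d=np.array([np.cos(np.radians(-17.2)),np.sin(np.radians(-17.2)),0])
print('rel seat along',(b-[.578,-.2665,.065])@d, 'lat',(b-[.578,-.2665,.065])@[-d[1],d[0],0])
print('base near edge',(onz(t,323,113,.012)-b)@d)
_,_,w=load(t);cv2.imwrite('pics/w8.png',cv2.resize(w[90:300,250:400,::-1],None,fx=2.8,fy=2.8,interpolation=cv2.INTER_CUBIC))
h=onz(t,322,272,.065);print('head',(h-b)@d, 'z via tail?')
E
```

```text
band [ 0.5777 -0.2657  0.065 ]
rel seat along -0.00048302708145882316 lat 0.0006952679361292788
base near edge -0.05816168777817542
head 0.07625148162758813 z via tail?
```

View pics/w8.png

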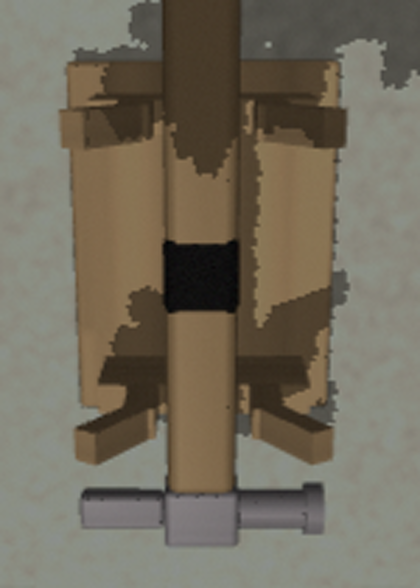

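The band is within about 1 mm of the seat centre and the handle is down in both notches. Now the bin: rise, turn the tool -64.5° and hover over the bar.

{"op": "apply_moves", "data": {
  "plan": [
    {"tx": 0,"ty": 0,"tz": 45,"rx": 0,"ry": 0,"rz": -0.1,"jaw": 1},
    {"tx": 0,"ty": 20,"tz": 90,"rx": 0,"ry": 0,"rz": -0.24,"jaw": 1},
    {"tx": 0,"ty": 65,"tz": 100,"rx": 0,"ry": 0,"rz": -0.38,"jaw": 1},
    {"tx": 0,"ty": 112,"tz": 100,"rx": 0,"ry": 0,"rz": -0.52,"jaw": 1},
    {"tx": 0,"ty": 160,"tz": 100,"rx": 0,"ry": 0,"rz": -0.66,"jaw": 1},
    {"tx": 0,"ty": 208,"tz": 100,"rx": 0,"ry": 0,"rz": -0.8,"jaw": 1},
    {"tx": 3,"ty": 256,"tz": 100,"rx": 0,"ry": 0,"rz": -0.94,"jaw": 1},
    {"tx": 6,"ty": 304,"tz": 100,"rx": 0,"ry": 0,"rz": -1.08,"jaw": 1},
    {"tx": 10,"ty": 352,"tz": 100,"rx": 0,"ry": 0,"rz": -1.126,"jaw": 1},
    {"tx": 14,"ty": 400,"tz": 100,"rx": 0,"ry": 0,"rz": -1.126,"jaw": 1},
    {"tx": 18,"ty": 448,"tz": 100,"rx": 0,"ry": 0,"rz": -1.126,"jaw": 1},
    {"tx": 20,"ty": 470,"tz": 100,"rx": 0,"ry": 0,"rz": -1.126,"jaw": 1}
  ]
}}

```text
time_s: 9.1
position: [0.6124, 0.2027, 0.3327]
tool_rot: [[-0.148, 0.989, -0.005], [0.989, 0.148, -0.008], [-0.007, -0.006, -1.0]]
ft_force: [1.0, -0.8, 0.7]
grip_width: 0.0853
```

```bash
python3 - <<'E'
from h import *
cap('wrist','wrist9'); o=env.observe(); print(o['position'],o['tool_rot'],o['q'])
E
```

```text
[0.61240949 0.20428086 0.33247804] [[-0.14950398  0.988746   -0.00546837]
 [ 0.98874188  0.14946428 -0.00706565]
 [-0.00616881 -0.00646315 -0.99996009]] [  8.10508218  30.32139181  43.90497507  -0.37125069 106.14058356
  -0.59418703]
```

View pics/wrist9.png

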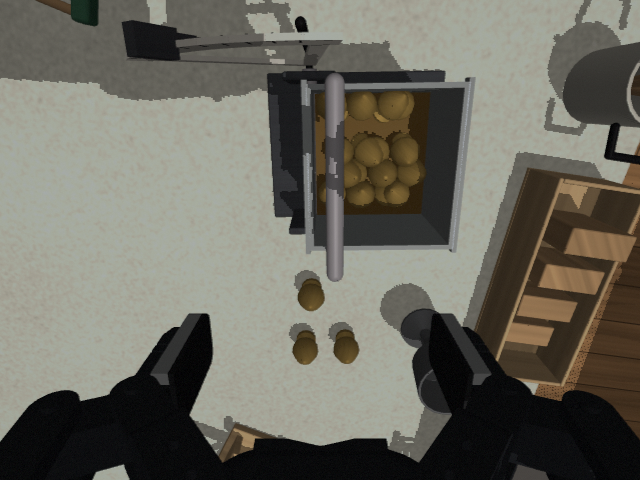

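Wrist view: bar from (335,75) to (335,280), clip at (150,40), needle tip near (302,22).

```bash
python3 - <<'E'
from h import *
np.set_printoptions(precision=4,suppress=True)
t='wrist9'
a=onz(t,334.5,77,.225);b=onz(t,335.5,279,.225);print('bar',a,b,np.linalg.norm(a-b),(a+b)/2)
y=(a-b)/np.linalg.norm(a-b);print('yaw',np.degrees(np.arctan2(-y[0],y[1])))
# bar ends with top view only
A1=lambda x,y:(185+(x+.5)/4.5-.5,170+(y+.5)/4.5-.5)
a2=onz('top0',*A1(84,236),.225);b2=onz('top0',*A1(308,199),.225);print('top bar',a2,b2,(a2+b2)/2,np.linalg.norm(a2-b2))
_,_,w=load(t);cv2.imwrite('pics/w9.png',cv2.resize(w[0:100,100:360,::-1],None,fx=3,fy=3,interpolation=cv2.INTER_CUBIC))
E
```

```text
bar [0.6051 0.3027 0.225 ] [0.6273 0.1709 0.225 ] 0.13366378057907813 [0.6162 0.2368 0.225 ]
yaw 9.523988911614762
top bar [0.6059 0.2977 0.225 ] [0.6246 0.17   0.225 ] [0.6152 0.2339 0.225 ] 0.12915900705930522
```

View pics/w9.png

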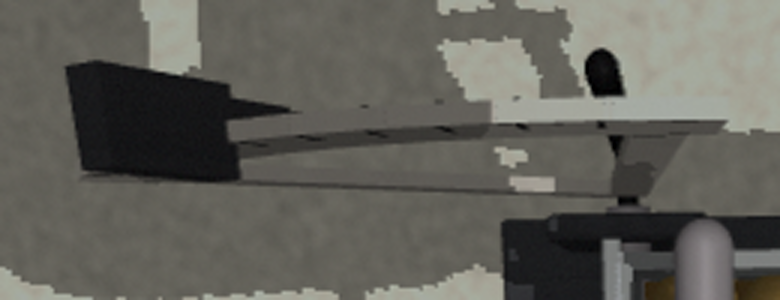

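```bash
cat >> h.py <<'E'
bar=np.array([.616,.2355,.225]); YAW=np.radians(9.0)
X=np.array([np.cos(YAW),np.sin(YAW),0]);Y=np.array([-np.sin(YAW),np.cos(YAW),0]); PIV=bar-.02*X-[0,0,.155]
def onplane(tag,u,v,yy=.097):
    o,r=ray(tag,u,v); s=((PIV+yy*Y-o)@Y)/(r@Y); p=o+s*r-PIV; return np.hypot(p@X,p[2]),np.arctan2(-(p@X),p[2]),p+PIV
E
python3 - <<'E'
from h import *
np.set_printoptions(precision=4,suppress=True)
W=lambda x,y:(100+(x+.5)/3-.5,(y+.5)/3-.5)
print('pivot',PIV)
print('mark',onplane('wrist9',*W(291,109)));print('needle',onplane('wrist9',*W(600,56)))
A3=lambda x,y:(350+(x+.5)/4-.5,150+(y+.5)/4-.5);A1=lambda x,y:(185+(x+.5)/4.5-.5,170+(y+.5)/4.5-.5)
print('clip scene',onplane('scene0',*A3(249,70),.094),'top',onplane('top0',*A1(73,436),.094))
print('needle top0',onplane('top0',*A1(35,285)))
E
```

```text
pivot [0.5962 0.2324 0.07  ]
mark (np.float64(0.13498634664043932), np.float64(0.56879823113018), array([0.5093, 0.3168, 0.1837]))
needle (np.float64(0.1679506999288363), np.float64(-0.0023896151447872476), array([0.5815, 0.3282, 0.238 ]))
clip scene (np.float64(0.1686248876232523), np.float64(0.5916896294118242), array([0.4886, 0.3105, 0.21  ])) top (np.float64(0.148561639592), np.float64(0.6400596957535333), array([0.4939, 0.3113, 0.1892]))
needle top0 (np.float64(0.14444018833008687), np.float64(0.011049591615857446), array([0.5795, 0.3279, 0.2144]))
```

The mark is at about 0.57–0.59 rad. Now lower onto the bar.

{"op": "apply_moves", "data": {
  "plan": [
    {"tx": 4,"ty": 31,"tz": -20,"rx": 0,"ry": 0,"rz": 0,"jaw": 1},
    {"tx": 4,"ty": 31,"tz": -65,"rx": 0,"ry": 0,"rz": 0,"jaw": 1},
    {"tx": 4,"ty": 31,"tz": -100,"rx": 0,"ry": 0,"rz": 0,"jaw": 1},
    {"tx": 4,"ty": 31,"tz": -120,"rx": 0,"ry": 0,"rz": 0,"jaw": 1},
    {"tx": 4,"ty": 31,"tz": -126,"rx": 0,"ry": 0,"rz": 0,"jaw": 0.5},
    {"tx": 4,"ty": 31,"tz": -126,"rx": 0,"ry": 0,"rz": 0,"jaw": 0},
    {"tx": 4,"ty": 31,"tz": -126,"rx": 0,"ry": 0,"rz": 0,"jaw": -0.4}
  ]
}}

```text
time_s: 9.85
position: [0.6169, 0.2351, 0.2074]
tool_rot: [[-0.149, 0.989, -0.004], [0.989, 0.149, -0.007], [-0.006, -0.005, -1.0]]
ft_force: [-0.8, 0.6, 0.8]
grip_width: 0.0438
```

```bash
python3 - <<'E'
from h import *
cap('wrist','wrist10'); cap('scene','scene10'); o=env.observe(); print(o['position'],o['tool_rot'],o['grip_width'],o['ft_force'])
_,_,w=load('scene10');cv2.imwrite('pics/s10.png',cv2.resize(w[100:300,340:480,::-1],None,fx=3,fy=3,interpolation=cv2.INTER_CUBIC))
E
```

```text
[0.61686069 0.23526189 0.20774355] [[-0.14942848  0.98876712 -0.00327399]
 [ 0.98875394  0.14940454 -0.00662853]
 [-0.00606492 -0.00422766 -0.99997267]] 0.02781376151078602 [-0.06557884 -0.17762905  0.13774336]
```

View pics/s10.png

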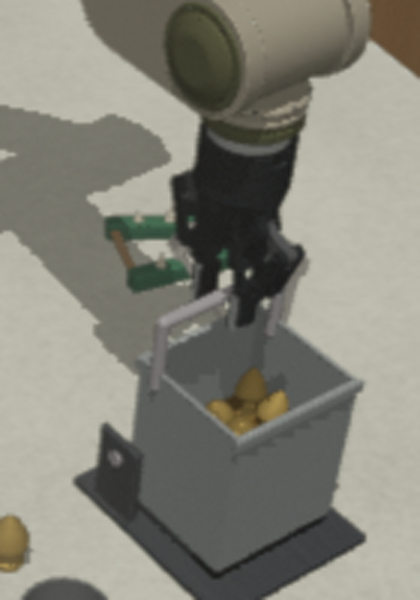

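View pics/wrist10.png

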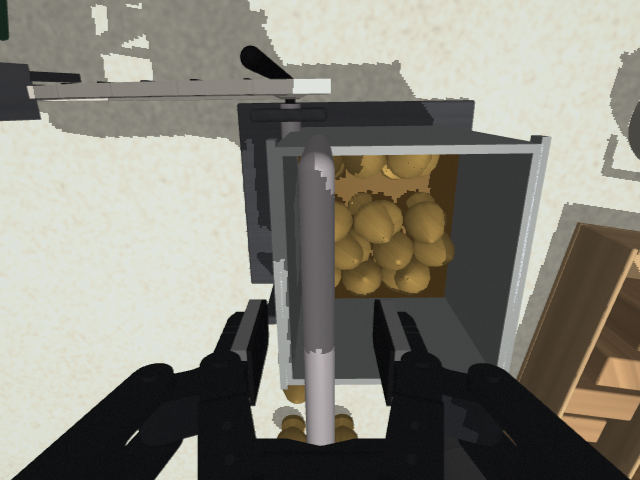

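The bar (about x=318) is centred between the pads. Close on it.

{"op": "apply_moves", "data": {
  "plan": [
    {"tx": 0,"ty": 0,"tz": -1.5,"rx": 0,"ry": 0,"rz": 0,"jaw": -1},
    {"tx": 0,"ty": 0,"tz": -1.5,"rx": 0,"ry": 0,"rz": 0,"jaw": -1},
    {"tx": 0,"ty": 0,"tz": -1.5,"rx": 0,"ry": 0,"rz": 0,"jaw": -1},
    {"tx": 0,"ty": 0,"tz": -1.5,"rx": 0,"ry": 0,"rz": 0,"jaw": -1}
  ],
  "grip_force": 50
}}

```text
time_s: 10.35
position: [0.6162, 0.2351, 0.2074]
tool_rot: [[-0.15, 0.989, -0.004], [0.989, 0.15, -0.007], [-0.006, -0.005, -1.0]]
ft_force: [-4.1, -1.6, 5.1]
grip_width: 0.0098
```

```bash
python3 - <<'E'
from h import *
np.set_printoptions(precision=1,suppress=True)
from scipy.spatial.transform import Rotation as R
o=env.observe(); p0=o['position'];print(p0*1e3,o['grip_width'],o['ft_force'],o['tool_rot'])
for th in np.arange(.05,.601,.05):
    r=R.from_rotvec(-Y*th); p=PIV+r.apply(p0-PIV); print(round(th,2),(p-p0)*1e3,-Y[:2]*th*1000)
E
```

```text
[616.2 235.1 207.4] 0.009799074174218766 [-4.1 -1.6  5.1] [[-0.1  1.  -0. ]
 [ 1.   0.1 -0. ]
 [-0.  -0.  -1. ]]
0.05 [-6.8 -1.1  0.8] [  7.8 -49.4]
0.1 [-13.6  -2.2   1.3] [ 15.6 -98.8]
0.15 [-20.5  -3.2   1.5] [  23.5 -148.2]
0.2 [-27.4  -4.3   1.3] [  31.3 -197.5]
0.25 [-34.2  -5.4   0.7] [  39.1 -246.9]
0.3 [-41.   -6.5  -0.2] [  46.9 -296.3]
0.35 [-47.7  -7.6  -1.4] [  54.8 -345.7]
0.4 [-54.4  -8.6  -3. ] [  62.6 -395.1]
0.45 [-61.   -9.7  -4.9] [  70.4 -444.5]
0.5 [-67.5 -10.7  -7.1] [  78.2 -493.8]
0.55 [-73.9 -11.7  -9.7] [  86.  -543.2]
0.6 [-80.1 -12.7 -12.6] [  93.9 -592.6]
```

{"op": "apply_moves", "data": {
  "plan": [
    {"tx": -6.8,"ty": -1.1,"tz": 0.8,"rx": 0.008,"ry": -0.049,"rz": 0,"jaw": -1},
    {"tx": -13.6,"ty": -2.2,"tz": 1.3,"rx": 0.016,"ry": -0.099,"rz": 0,"jaw": -1},
    {"tx": -20.5,"ty": -3.2,"tz": 1.5,"rx": 0.023,"ry": -0.148,"rz": 0,"jaw": -1},
    {"tx": -27.4,"ty": -4.3,"tz": 1.3,"rx": 0.031,"ry": -0.198,"rz": 0,"jaw": -1},
    {"tx": -34.2,"ty": -5.4,"tz": 0.7,"rx": 0.039,"ry": -0.247,"rz": 0,"jaw": -1},
    {"tx": -41,"ty": -6.5,"tz": -0.2,"rx": 0.047,"ry": -0.296,"rz": 0,"jaw": -1},
    {"tx": -47.7,"ty": -7.6,"tz": -1.4,"rx": 0.055,"ry": -0.346,"rz": 0,"jaw": -1},
    {"tx": -54.4,"ty": -8.6,"tz": -3,"rx": 0.063,"ry": -0.395,"rz": 0,"jaw": -1},
    {"tx": -61,"ty": -9.7,"tz": -4.9,"rx": 0.07,"ry": -0.444,"rz": 0,"jaw": -1},
    {"tx": -61,"ty": -9.7,"tz": -4.9,"rx": 0.07,"ry": -0.444,"rz": 0,"jaw": -1}
  ],
  "grip_force": 60
}}

```text
time_s: 11.35
position: [0.5541, 0.2249, 0.2021]
tool_rot: [[-0.148, 0.893, 0.426], [0.989, 0.135, 0.06], [-0.004, 0.43, -0.903]]
ft_force: [5.3, -1.4, -7.3]
grip_width: 0.0098
```

```bash
python3 - <<'E'
from h import *
cap('wrist','wrist11'); cap('scene','scene11');cap('top','top11'); o=env.observe(); print(o['position'],o['tool_rot'],o['grip_width'],o['ft_force'])
_,_,w=load('scene11');cv2.imwrite('pics/s11.png',cv2.resize(w[130:280,340:480,::-1],None,fx=4,fy=4,interpolation=cv2.INTER_CUBIC))
_,_,w=load('wrist11');cv2.imwrite('pics/w11.png',w[:,:,::-1])
E
```

```text
[0.55586845 0.22523706 0.20267153] [[-0.14732654  0.89288877  0.42549329]
 [ 0.98908222  0.13445626  0.06031488]
 [-0.00335576  0.42973383 -0.90294938]] 0.009780547248565535 [ 3.30164932 -2.13961994 -4.74398271]
```

View pics/s11.png

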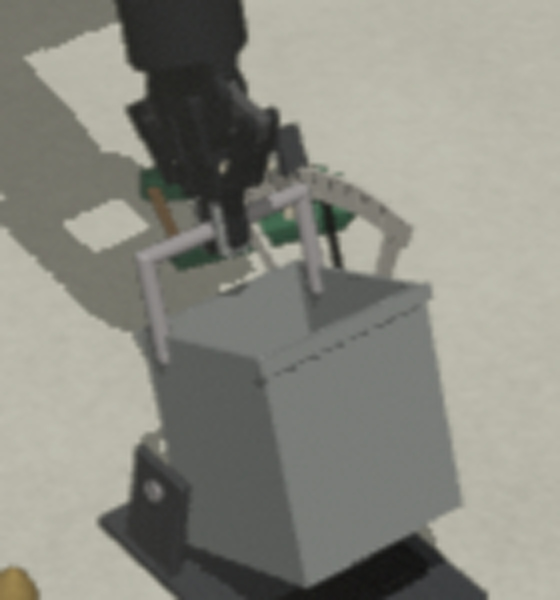

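View pics/w11.png

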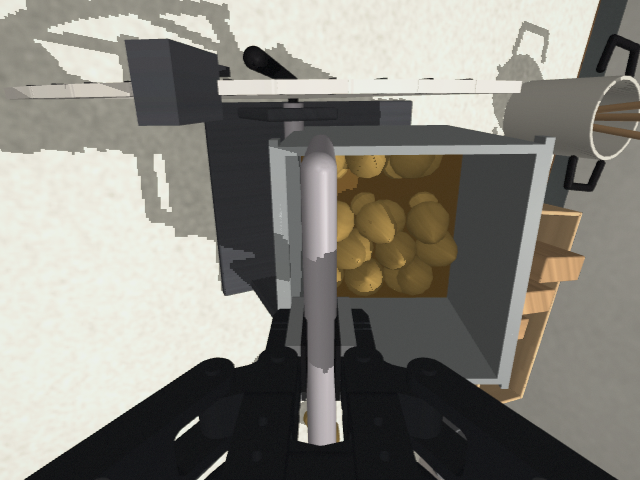

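View pics/top11.png

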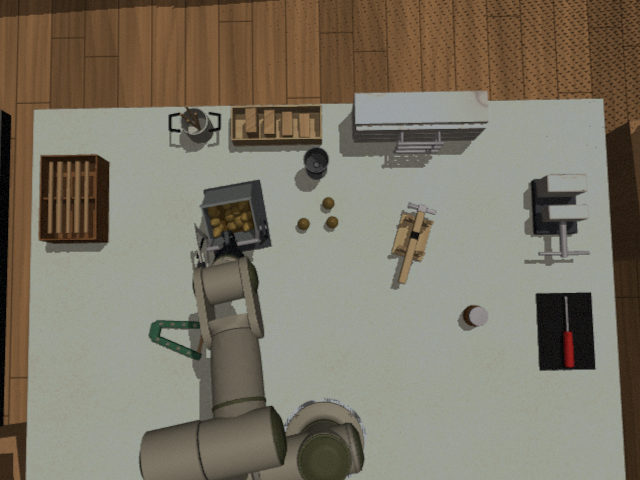

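```bash
python3 - <<'E'
from h import *
_,_,w=load('wrist11');cv2.imwrite('pics/w11b.png',cv2.resize(w[20:140,100:330,::-1],None,fx=3.4,fy=3.4,interpolation=cv2.INTER_CUBIC))
E
```

```text
(no output)
```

View pics/w11b.png

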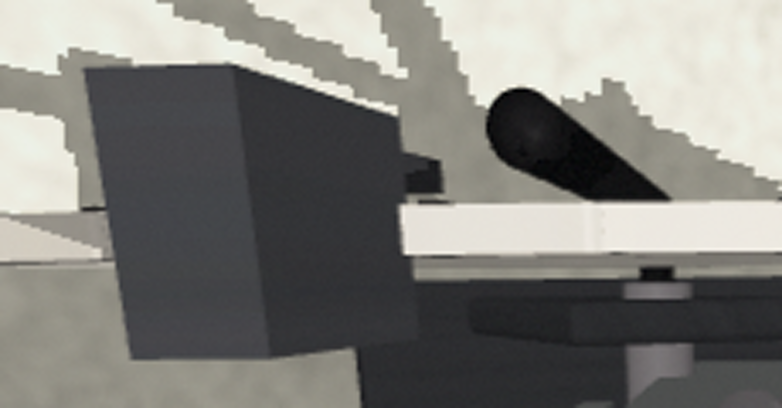

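```bash
python3 - <<'E'
from h import *
np.set_printoptions(precision=4,suppress=True)
W=lambda x,y:(100+(x+.5)/3.4-.5,20+(y+.5)/3.4-.5)
print('needle',onplane('wrist11',*W(522,125)));print('mark',onplane('wrist11',*W(438,175)))
for tag in('wrist11','wrist9','scene0','top0','scene11'):
  for th in(.45,.55,.57,.59,.62):
    p=PIV+.097*Y+.15*(np.cos(th)*np.array([0,0,1])-np.sin(th)*X); print(tag,th,proj(tag,p),proj(tag,p+.038*(np.cos(th)*np.array([0,0,1])-np.sin(th)*X)))
p=PIV+.097*Y+.15*np.array([0,0,1]);print(proj('wrist9',p),proj('top0',p))
E
```

```text
needle (np.float64(0.16356683269638164), np.float64(0.44455737549214824), array([0.5116, 0.3172, 0.2177]))
mark (np.float64(0.11363398063189233), np.float64(0.6077976417088811), array([0.517 , 0.318 , 0.1633]))
wrist11 0.45 [257.8763  61.3792] [229.3492  43.6352]
wrist11 0.55 [209.9093  61.9755] [143.7745  44.9271]
wrist11 0.57 [200.6138  62.1501] [127.4924  45.3254]
wrist11 0.59 [191.4557  62.3422] [111.5926  45.7665]
wrist11 0.62 [178.009   62.6621] [88.5448 46.5041]
wrist9 0.45 [197.9353  30.3305] [148.113   19.5233]
wrist9 0.55 [181.0133  32.5235] [125.9232  23.0889]
wrist9 0.57 [177.9662  32.9869] [122.063  23.832]
wrist9 0.59 [175.034   33.4572] [118.3955  24.5824]
wrist9 0.62 [170.8525  34.1742] [113.254   25.7193]
scene0 0.45 [419.7908 173.6815] [417.1596 159.7618]
scene0 0.55 [416.1316 173.4298] [412.5732 159.5931]
scene0 0.57 [415.4228 173.445 ] [411.6875 159.6423]
scene0 0.59 [414.7223 173.4817] [410.813  159.7187]
scene0 0.62 [413.6876 173.577 ] [409.5231 159.8838]
top0 0.45 [197.0365 257.4582] [195.3368 263.0409]
top0 0.55 [198.4003 262.6213] [197.0918 269.6261]
top0 0.57 [198.6783 263.6183] [197.4492 270.8949]
top0 0.59 [198.9576 264.6023] [197.8083 272.1462]
top0 0.62 [199.3791 266.0529] [198.3496 273.9888]
scene11 0.45 [419.7908 173.6815] [417.1596 159.7618]
scene11 0.55 [416.1316 173.4298] [412.5732 159.5931]
scene11 0.57 [415.4228 173.445 ] [411.6875 159.6423]
scene11 0.59 [414.7223 173.4817] [410.813  159.7187]
scene11 0.62 [413.6876 173.577 ] [409.5231 159.8838]
[300.7569  24.6349] [191.8364 232.1125]
```

```bash
python3 - <<'E'
from h import *
np.set_printoptions(precision=4,suppress=True)
def oncyl(tag,u,v,r):
    o,d=ray(tag,u,v); o=o-PIV; a=np.array([o@X,o[2]]);b=np.array([d@X,d[2]])
    A=b@b;B=a@b;C=a@a-r*r; s=(-B-np.sqrt(B*B-A*C))/A; p=o+s*d; return 'ang %.3f y %.4f'%(np.arctan2(-(p@X),p[2]),p@Y)
def pf(p): p=p-PIV; return 'x %.4f y %.4f z %.4f r %.4f ang %.3f'%(p@X,p@Y,p[2],np.hypot(p@X,p[2]),np.arctan2(-(p@X),p[2]))
W=lambda x,y:(100+(x+.5)/3.4-.5,20+(y+.5)/3.4-.5);W9=lambda x,y:(100+(x+.5)/3-.5,(y+.5)/3-.5)
for c in((85,68),(235,65),(270,357),(130,357)): print('face11',oncyl('wrist11',*W(*c),.188))
for c in((67,66),(100,60),(230,88),(240,180),(85,168)): print('face9',oncyl('wrist9',*W9(*c),.188))
print('wedge tri',pf(tri([('wrist9',*W9(290,109)),('wrist11',*W(441,175))])))
print('needle11',oncyl('wrist11',*W(522,125),.15),'needle9',oncyl('wrist9',*W9(600,56),.15))
o=env.observe();R=o['tool_rot'];g=o['position']-.019*R[:,2];print('grasp',pf(g),'tool tilt',np.arctan2(R[:,2]@X,-R[2,2]), 'bar tilt',np.arctan2(-((g-PIV)@X),(g-PIV)[2])+np.arctan2(.02,.155))
A3=lambda x,y:(350+(x+.5)/4-.5,150+(y+.5)/4-.5)
for p in((234,55),(254,45),(268,88),(243,95)): print('scene clip corner',onplane('scene0',*A3(*p),.088)[:2])
E
```

```text
face11 ang 0.572 y 0.0981
face11 ang 0.519 y 0.0981
face11 ang 0.520 y 0.0804
face11 ang 0.573 y 0.0804
face9 ang 0.569 y 0.0981
face9 ang 0.514 y 0.0980
face9 ang 0.351 y 0.0911
face9 ang 0.352 y 0.0763
face9 ang 0.566 y 0.0805
wedge tri x -0.0709 y 0.0955 z 0.1208 r 0.1401 ang 0.530
needle11 ang 0.459 y 0.0984 needle9 ang 0.004 y 0.1003
grasp x -0.0492 y -0.0006 z 0.1498 r 0.1577 ang 0.317 tool tilt 0.4441611568538483 bar tilt 0.44537087252823176
scene clip corner (np.float64(0.18117269401297825), np.float64(0.6085665152686024))
scene clip corner (np.float64(0.18761493653865444), np.float64(0.4803372203427725))
scene clip corner (np.float64(0.15875144619329135), np.float64(0.4483346024410192))
scene clip corner (np.float64(0.1537496050554918), np.float64(0.6286646287477056))
```

The clip's outer face is 10 × 18 mm as specified and centred at 0.545 rad. The bin is now at about 0.448 rad, so I'll advance about 0.09 rad.

{"op": "apply_moves", "data": {
  "plan": [
    {"tx": -6,"ty": -1,"tz": -2.2,"rx": 0.007,"ry": -0.046,"rz": 0,"jaw": -1},
    {"tx": -12,"ty": -2,"tz": -4.6,"rx": 0.014,"ry": -0.091,"rz": 0,"jaw": -1},
    {"tx": -12,"ty": -2,"tz": -4.6,"rx": 0.014,"ry": -0.091,"rz": 0,"jaw": -1},
    {"tx": -12,"ty": -2,"tz": -4.6,"rx": 0.014,"ry": -0.091,"rz": 0,"jaw": -1}
  ],
  "grip_force": 60
}}

```text
time_s: 11.9
position: [0.5446, 0.2234, 0.1986]
tool_rot: [[-0.147, 0.85, 0.505], [0.989, 0.128, 0.073], [-0.003, 0.51, -0.86]]
ft_force: [2.6, -0.0, -3.1]
grip_width: 0.0101
```

```bash
cat >> h.py <<'E'
def oncyl(tag,u,v,r):
    o,d=ray(tag,u,v); o=o-PIV; a=np.array([o@X,o[2]]);b=np.array([d@X,d[2]])
    A=b@b;B=a@b;C=a@a-r*r; s=(-B-np.sqrt(B*B-A*C))/A; p=o+s*d; return 'ang %.3f y %.4f'%(np.arctan2(-(p@X),p[2]),p@Y)
def tilts():
    o=env.observe();R=o['tool_rot'];g=o['position']-.019*R[:,2];g=g-PIV
    print(o['position'],o['ft_force'],o['grip_width'],o['time_s']);print('tool tilt',np.arctan2(R[:,2]@X,-R[2,2]),'bar tilt',np.arctan2(-(g@X),g[2])+np.arctan2(.02,.155),'r',np.hypot(g@X,g[2]))
E
python3 - <<'E'
from h import *
cap('wrist','wrist12'); cap('scene','scene12'); tilts()
_,_,w=load('scene12');cv2.imwrite('pics/s12.png',cv2.resize(w[130:280,340:480,::-1],None,fx=4,fy=4,interpolation=cv2.INTER_CUBIC))
_,_,w=load('wrist12');cv2.imwrite('pics/w12.png',cv2.resize(w[20:140,120:340,::-1],None,fx=3.4,fy=3.4,interpolation=cv2.INTER_CUBIC))
E
```

```text
[0.54476257 0.22340451 0.19864852] [ 2.32779779 -0.92452663 -1.65399065] 0.009676510542673385 12.0
tool tilt 0.5364179692108215 bar tilt 0.5322144635726223 r 0.15766540716989524
```

View pics/s12.png

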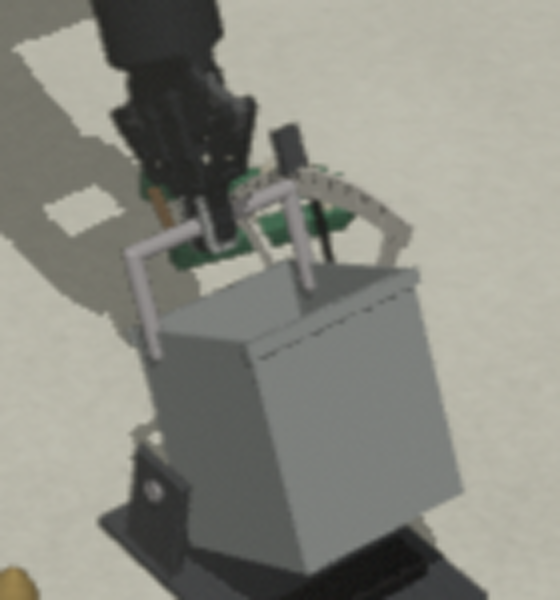

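View pics/w12.png

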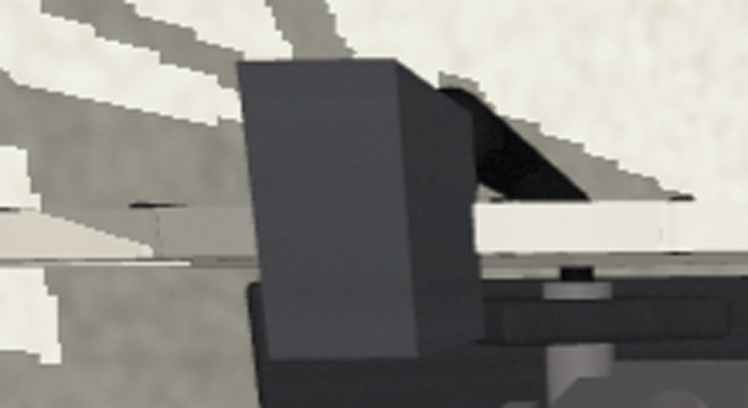

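```bash
python3 - <<'E'
from h import *
W=lambda x,y:(120+(x+.5)/3.4-.5,20+(y+.5)/3.4-.5)
for c in((238,63),(395,58),(415,357),(268,358)): print(oncyl('wrist12',*W(*c),.188))
# clip lower right edges at (472,115),(483,338): inner end radius?
for r in(.152,.16,.17):print(r,oncyl('wrist12',*W(472,115),r),oncyl('wrist12',*W(483,338),r))
for th in(.53,.545,.56):
  print(th,[tuple(np.round((proj('wrist12',PIV+.099*Y+r*(np.cos(th)*np.array([0,0,1])-np.sin(th)*X))+.5-[120,20])*3.4)) for r in(.15,.12,.10)])
E
```

```text
ang 0.573 y 0.0980
ang 0.521 y 0.0982
ang 0.521 y 0.0803
ang 0.574 y 0.0803
0.152 ang 0.521 y 0.0989 ang 0.522 y 0.0801
0.16 ang 0.515 y 0.0980 ang 0.516 y 0.0804
0.17 ang 0.507 y 0.0969 ang 0.508 y 0.0808
0.53 [(np.float64(461.0), np.float64(117.0)), (np.float64(503.0), np.float64(149.0)), (np.float64(523.0), np.float64(164.0))]
0.545 [(np.float64(436.0), np.float64(117.0)), (np.float64(487.0), np.float64(149.0)), (np.float64(511.0), np.float64(164.0))]
0.56 [(np.float64(411.0), np.float64(117.0)), (np.float64(471.0), np.float64(149.0)), (np.float64(499.0), np.float64(164.0))]
```

```bash
python3 - <<'E'
from h import *
for t in('wrist11','wrist12'):
    im=load(t)[2].astype(int).sum(2)
    print(t)
    for v in range(44,80,2):
        r=im[v]; m=r[225:310]<150; d=np.diff(np.r_[0,m,0]); print(v,[(225+a,225+b-1) for a,b in zip(np.where(d==1)[0],np.where(d==-1)[0])],end='; ')
    print()
def gp(t,th):
    return [tuple(np.round(proj(t,PIV+.099*Y+r*(np.cos(th)*np.array([0,0,1])-np.sin(th)*X)),1)) for r in(.15,.12,.09,.06,.03)]
for th in(.44,.45,.46):print(th,gp('wrist11',th))
for th in(.53,.54,.55):print(th,gp('wrist12',th))
tilts()
E
```

```text
wrist11
44 []; 46 [(np.int64(251), np.int64(255))]; 48 [(np.int64(247), np.int64(259))]; 50 [(np.int64(245), np.int64(261))]; 52 [(np.int64(244), np.int64(264))]; 54 [(np.int64(243), np.int64(266))]; 56 [(np.int64(243), np.int64(269))]; 58 [(np.int64(243), np.int64(271))]; 60 [(np.int64(244), np.int64(274))]; 62 [(np.int64(245), np.int64(276))]; 64 [(np.int64(246), np.int64(279))]; 66 [(np.int64(247), np.int64(281))]; 68 [(np.int64(225), np.int64(228)), (np.int64(250), np.int64(284))]; 70 [(np.int64(225), np.int64(228)), (np.int64(255), np.int64(286))]; 72 [(np.int64(225), np.int64(229)), (np.int64(259), np.int64(289))]; 74 [(np.int64(225), np.int64(228)), (np.int64(264), np.int64(291))]; 76 [(np.int64(225), np.int64(228)), (np.int64(269), np.int64(294))]; 78 [(np.int64(273), np.int64(296))]; 
wrist12
44 []; 46 [(np.int64(249), np.int64(255))]; 48 [(np.int64(251), np.int64(259))]; 50 [(np.int64(253), np.int64(261))]; 52 [(np.int64(256), np.int64(263))]; 54 [(np.int64(258), np.int64(265))]; 56 [(np.int64(258), np.int64(268))]; 58 [(np.int64(258), np.int64(270))]; 60 [(np.int64(259), n
[... 1225 characters left out ...]
)), (np.float64(275.8), np.float64(69.6)), (np.float64(281.8), np.float64(74.1)), (np.float64(286.3), np.float64(77.6))]
0.54 [(np.float64(250.2), np.float64(53.9)), (np.float64(264.3), np.float64(63.3)), (np.float64(273.8), np.float64(69.6)), (np.float64(280.6), np.float64(74.2)), (np.float64(285.8), np.float64(77.6))]
0.55 [(np.float64(245.3), np.float64(54.0)), (np.float64(261.2), np.float64(63.3)), (np.float64(271.8), np.float64(69.6)), (np.float64(279.5), np.float64(74.2)), (np.float64(285.3), np.float64(77.6))]
[0.54476257 0.22340451 0.19864852] [ 2.32779779 -0.92452663 -1.65399065] 0.009676510542673385 12.0
tool tilt 0.5364179692108215 bar tilt 0.5322144635726223 r 0.15766540716989524
```

The same-image comparison gives the needle at about 0.535 and the clip centre at about 0.546. I'll nudge about 0.011 rad further.

{"op": "apply_moves", "data": {
  "plan": [
    {"tx": -1.4,"ty": -0.2,"tz": -0.6,"rx": 0.001,"ry": -0.007,"rz": 0,"jaw": -1},
    {"tx": -1.4,"ty": -0.2,"tz": -0.6,"rx": 0.001,"ry": -0.007,"rz": 0,"jaw": -1},
    {"tx": -1.4,"ty": -0.2,"tz": -0.6,"rx": 0.001,"ry": -0.007,"rz": 0,"jaw": -1},
    {"tx": -1.4,"ty": -0.2,"tz": -0.6,"rx": 0.001,"ry": -0.007,"rz": 0,"jaw": -1}
  ],
  "grip_force": 60
}}

```text
time_s: 12.4
position: [0.5436, 0.2232, 0.1981]
tool_rot: [[-0.147, 0.846, 0.512], [0.989, 0.127, 0.074], [-0.003, 0.517, -0.856]]
ft_force: [3.7, -0.7, -2.5]
grip_width: 0.0099
```

```bash
python3 - <<'E'
from h import *
cap('wrist','wrist13'); cap('scene','scene13');cap('top','top13'); tilts()
im=load('wrist13')[2].astype(int).sum(2)
for v in range(44,80,2):
    m=im[v][225:310]<150; d=np.diff(np.r_[0,m,0]); print(v,[(225+int(a),225+int(b)-1) for a,b in zip(np.where(d==1)[0],np.where(d==-1)[0])],end='; ')
for th in(.53,.54,.55,.56):print(th,[tuple(np.round(proj('wrist13',PIV+.099*Y+r*(np.cos(th)*np.array([0,0,1])-np.sin(th)*X)),1)) for r in(.15,.12,.09,.06,.03)])
_,_,w=load('wrist13');cv2.imwrite('pics/w13.png',cv2.resize(w[20:140,120:340,::-1],None,fx=3.4,fy=3.4,interpolation=cv2.INTER_CUBIC))
E
```

```text
[0.54347059 0.22318974 0.19809007] [ 4.91922682 -0.98332658 -2.5732114 ] 0.00974945420365672 12.55
tool tilt 0.54363020207043 bar tilt 0.5421066112239636 r 0.1576556882332298
44 []; 46 [(252, 255)]; 48 [(256, 258)]; 50 [(258, 261)]; 52 [(261, 263)]; 54 [(262, 265)]; 56 [(262, 268)]; 58 [(263, 270)]; 60 [(263, 272)]; 62 [(263, 275)]; 64 [(263, 277)]; 66 [(263, 279)]; 68 [(263, 281)]; 70 [(250, 250), (263, 283)]; 72 [(247, 247), (252, 252), (263, 286)]; 74 [(246, 246), (250, 251), (253, 253), (263, 288)]; 76 [(266, 290)]; 78 [(249, 249), (253, 253), (269, 292)]; 0.53 [(np.float64(259.1), np.float64(53.9)), (np.float64(270.0), np.float64(63.2)), (np.float64(277.4), np.float64(69.6)), (np.float64(282.7), np.float64(74.1)), (np.float64(286.7), np.float64(77.5))]
0.54 [(np.float64(254.2), np.float64(53.9)), (np.float64(266.9), np.float64(63.3)), (np.float64(275.4), np.float64(69.6)), (np.float64(281.5), np.float64(74.1)), (np.float64(286.2), np.float64(77.5))]
0.55 [(np.float64(249.3), np.float64(53.9)), (np.float64(263.7), np.float64(63.3)), (np.float64(273.4), np.float64(69.6)), (np.float64(280.4), np.float64(74.1)), (np.float64(285.7), np.float64(77.5))]
0.56 [(np.float64(244.3), np.float64(54.0)), (np.float64(260.5), np.float64(63.3)), (np.float64(271.4), np.float64(69.6)), (np.float64(279.3), np.float64(74.1)), (np.float64(285.2), np.float64(77.6))]
```

View pics/w13.png

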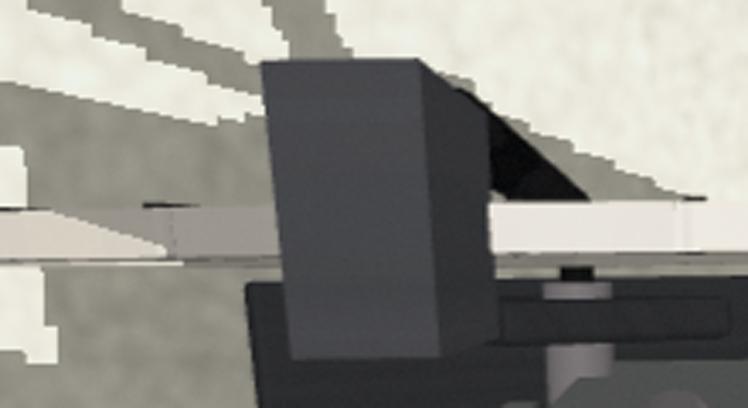

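View pics/top13.png

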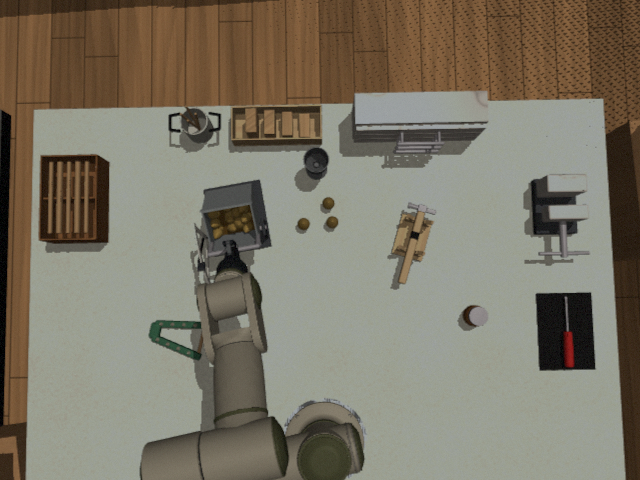

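```bash
python3 - <<'E'
from h import *
tilts(); print(env.close_job())
E
```

```text
[0.54347059 0.22318974 0.19809007] [ 4.91922682 -0.98332658 -2.5732114 ] 0.00974945420365672 12.55
tool tilt 0.54363020207043 bar tilt 0.5421066112239636 r 0.1576556882332298
the job is handed in; nothing more can be done
None
```

The hammer is in the cradle and let go, and the bin is held at its mark. I handed the job in at about 12.6 s.

- **Hammer:** The handle lies down in both notches with the head at the far end. In the wrist image after release, the band was within about 1 mm of the cradle's centre.
- **Bin:** The gripper holds the bar at 60 N. The last wrist image puts the needle at about 0.543 rad, and the bar's position gives 0.542. The clip's centre measures 0.545–0.547 in the two latest measured images, so the needle is within about 0.005 rad of it.
- **Checks that disagreed:** The first, coarser views put the mark at 0.57–0.59 (0.64 from the top camera), and the first wrist image gave 0.54. I used the later close-up images because in them the clip came out at its stated 10 × 18 mm. At the end the needle's tip was hidden behind the clip, so its angle comes from its visible edge. The scene camera read about 3 mm off against the other two.
- **Other things:** In the last top view the other objects still appear where they started. This was judged by eye, not measured. The highest force seen at the end of a move was about 9 N.

The first move call was refused, apparently because its rows left out fields. Nothing moved because of it.

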